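# Bleed the bench lift down to the roller stand

## Robot

A 7-joint arm with a two-finger parallel gripper is mounted at the origin on the work surface. World frame = base frame: x ahead of the robot, y to its left, z up, the work surface at z = 0. Lengths are in m, angles in rad, forces in N, time in s.
With the tool pointing down it reaches from about 0.4 to 0.925 m from the base axis. Payload 4.1 kg.
Tool frame: the origin (TCP) lies at the very end of the fingers, on their centre line; the grasp point (between the pads) lies 19 mm behind it; x points along the fingers, y is the direction in which the jaws open and shut, and the axes are right-handed (so a half turn about x gives the same grasp; the last joint's range is limited). The gripper opens to 85 mm and grips with 20 to 120 N. Pads are 22 mm wide; open, the fingers measure 114 mm over their backs; the gripper's body (76 mm by 85 mm) begins 54 mm behind the grasp point. The pads swing forward as they close: fully open they stand 13 mm farther back than shut.
Start: joints at [-0.099, 0.398, 0.045, 1.537, -0.019, 1.207, -0.051], TCP at [0.65, 0, 0.231] pointing down, gripper open.
Joint ranges: [-2.82, 2.82], [-0.49, 2.23], [-1.37, 1.46], [0, 2.46], [-1.36, 4.5], [0.23, 2], [-2.94, 2.94]. Speed limits (rad/s): [2.57, 2.57, 3.14, 3.14, 3.14, 3.14, 3.14].

## Interface

Orientations are given as a unit quaternion [x, y, z, w].
In Python, from workcell import r gives the robot as it stands.
- The arm moves only by the shell command python3 -m crank 'ROWS' [FORCE]. ROWS is text: rows parted by semicolons, each of 7 numbers parted by spaces: the turn, a rotation vector about the world's x, y, z in degrees, then the shift along the world's x, y, z in m, then the gripper's target within -1 to 1 (fully open at 1, half-way at 0, shut at -1). In form: rx ry rz dx dy dz gripper; .... A call has 1 to 5 rows; each row is the pose to reach, as a shift and turn from the pose measured when the call began; what a row does not reach only later rows make up. A row lasts 1/8 s, in which the tool goes at most 62.5 mm and 10.7 degrees, less where a joint would pass 70% of its speed; a pose out of reach is approached as far as the arm can. A call with a gripper value outside its range is refused whole. The fingers move at their own pace and stop on an object; FORCE is the grip in N (left out, the last holds). Time passes only in rows, so rows that repeat a pose let the fingers close. It gives the time, the measured TCP pose, the force and the opening at its end, in the units of the state.
- r.sense(): the state, without advancing time (a new reading comes with each control period).
- r.get_image(name): name is "scene" or "side" or "wrist"; returns the picture (480x640x3 uint8, blue, green, red); there is no depth.
- r.camera_info(name): a dict with "K" (3x3 intrinsics, pixels), "xyz" and "attitude" of the camera in the world. Camera axes: x right, y up, looking along -z (the intrinsics and any distortion apply to the point x, -y, -z); pixel columns grow to the right and rows downward; lengths in m; the calibration is good to about 2 mm. A picture is of the moment at which its call begins: read the wrist's pose just before it. camera_info takes no time and is no camera call; for the wrist camera it gives the pose at the moment of the call.
- r.sign_off(): hands the job in, once; it reports no verdict.
The state is a dict: "time": time; "joint_pos": joint angles; "qd": joint speeds; "joint_efforts": joint torques, N m; "eef_pos": TCP position; "orientation": TCP orientation; "wrist_force": force on the tool from outside, world axes, zero at the start; "moment": the same for the moment, N m; "grip_width": opening from 0.0 (shut) to 1.0 (fully open).
Only numpy, scipy, OpenCV 4.12 (cv2) and the standard library are available. Lean on these libraries where they do the work, as an engineer would, in place of code of your own. Each camera call takes 0.05 s, during which the arm holds its last target.

## Task

The bottle pack on the raised bench lift has to come down level with the roller stand next to it, ready to be slid across: crack the release valve open with its lever just far enough that the lift sinks slowly (a crawl, never faster than 30 mm a second), and shut the valve so that the deck stops level with the top of the rollers. Then tighten the valve home against its seat, snug (a push of about 15 N on the lever's knob) but without forcing it, and let go. Do not push on the deck, the pack or the roller stand, and leave the other things on the bench where they are.

Things in the scene. Friction and masses are not known exactly. Their poses are not given: they have to be found in the camera images.
- valve_axis (a point): Point on the vertical axis of the release valve, 115 mm above the bench. The valve stands on a dark steel block (70 mm square, 70 mm high) beside the lift; a grey cylinder 58 mm wide, 122 mm high stands 70 mm along -x. The frame is turned with the lift: x is where the lever points when shut, z up, +y away from the lift deck.
- knob_centre (a point): Centre of the grip of the lever's upright black knob: round post 18 mm in diameter, 97 to 150 mm above the bench (this point at 125), on the end of a flat steel bar (top at 97 mm), 90 mm from valve_axis. It moves on a level arc about valve_axis. Turning takes 2 to 8 N here to open, 5 to 10 N to close, then on the seat about 5 N more per 0.01 rad (0.9 mm). The deck's edge is about 85 mm away.
- valve (a joint): Angle of the valve lever, rad: 0 = on the seat (shut), grows counter-clockwise seen from above (knob leaves along +y of valve_axis) to 0.7; it stays where left, starts at 0 to 0.06. Oil passes only beyond an unknown angle of 0.15 to 0.42 (load); each 0.01 rad more adds 2 to 3 mm/s, at once. The seat springs: force rises steeply below 0; snug is -0.01 to -0.03, beyond -0.05 it is damaged.
- lift_deck (a joint): How far the lift deck has sunk from its raised start, in m (0 to 0.075, it cannot be raised again).
- deck_top (a point): Centre of the top face of the lift's aluminium deck (210 x 190 x 20 mm plate on a round ram and two guide rods), top 220 mm above the bench at the start. z is up.
- outfeed_top (a point): Centre of the roller stand next to the lift (240 x 220 mm, six steel rollers), at the height of the top of the rollers, 160 to 190 mm above the bench. The stand does not move.
- pack_centre (a point): Centre (65 mm above its underside) of the pack standing on the lift deck: six round bottles in a tray of 120 x 175 mm, 130 mm high overall. z is up.
- bottle: Single loose bottle standing on the bench some 100 to 150 mm from the valve knob, 50 mm in diameter, 130 mm high; origin at the centre of its underside.
- wrench: Flat wrench about 160 mm long lying on the bench next to the valve, low; origin at its middle.
- tape_roll: Roll of brown tape lying flat on the bench near the valve block, 90 mm in diameter, 48 mm high; origin at the centre of its underside.
- second_pack: Another pack of six bottles on the bench, 120 x 175 mm, 130 mm high; origin at the centre of its underside.
- label_roll: Roll of white labels standing on its flat side on the bench, 80 mm in diameter, 60 mm high; origin at the centre of its underside.
- tape_dispenser: Small desk tape dispenser on the bench, 120 x 55 mm, 66 mm high; origin at the centre of its underside.
Things that resemble listed ones, but are neither listed nor needed, are in the scene too. Of the things that look like the part that bears pack_centre, the smaller one is meant.

How it is judged:
By the outcome, as a careful person would: the job done as asked, in the order asked, and still so for the second after the job is handed in, with the robot touching nothing.
It also fails if it takes over 64 s, if anything falls off the work surface, if the arm or the gripper's body presses on something with over 40 N, if the wrist force passes 120 N, or if a joint passes its speed limit or range.

## Working session

There is one attempt and no reset: what is moved stays moved. The work goes in short steps, Python scripts to look and compute and a shell command to move; the robot and the scene stay as the last step left them, time stands still between calls to the robot, and variables do not carry over. Pictures are saved under pics/ and viewed, and the job is handed in when it is done.

```bash
ls; mkdir -p pics
python3 - <<'E'
from workcell import r
import cv2
s=r.sense();print(s)
for n in("scene","side","wrist"):
    print(n,r.camera_info(n)); cv2.imwrite(f"pics/{n}0.png",r.get_image(n))
E
```

```text
pics
{'time': 0.0, 'joint_pos': array([-0.09900836,  0.39919379,  0.04499677,  1.53787768, -0.0186915 ,
        1.20692393, -0.05070771]), 'qd': array([-2.21422817e-03,  9.66740422e-05,  6.78530356e-04, -2.69799336e-04,
       -6.20500163e-04, -2.43272911e-04,  3.11796057e-04]), 'joint_efforts': array([-9.65094187e-04, -4.75129580e+01,  1.36406265e+00, -2.54227209e+01,
        1.14684159e-02,  9.53188282e-03,  3.56541250e-05]), 'eef_pos': array([6.49357617e-01, 4.64285856e-05, 2.30262605e-01]), 'orientation': array([ 0.49943527,  0.50049906, -0.50048923,  0.49957545]), 'wrist_force': array([ 0.51502534, -0.54609828,  0.05933402]), 'moment': array([ 0.00701439, -0.00622009, -0.0042977 ]), 'grip_width': 0.9986264451143846}
scene {'K': array([[491.70102563,   0.        , 326.78247117],
       [  0.        , 491.70102563, 240.76464779],
       [  0.        ,   0.        ,   1.        ]]), 'xyz': array([1.353596  , 0.24466114, 0.97816534]), 'attitude': array([0.25425861, 0.32551858, 0.71088677, 0.56923652])}
side {'K': array([[547.9215445 ,   0.        , 311.2506599 ],
       [  0.        , 547.9215445 , 242.16190215],
       [  0.        ,   0.        ,   1.        ]]), 'xyz': array([0.8422898 , 0.69471741, 1.18292704]), 'attitude': array([0.0735011 , 0.29952856, 0.92063703, 0.23939025])}
wrist {'K': array([[347.38361255,   0.        , 318.83289177],
       [  0.        , 347.38361255, 244.27450733],
       [  0.        ,   0.        ,   1.        ]]), 'xyz': array([0.65057074, 0.07959062, 0.37366765]), 'attitude': array([-1.57101281e-01,  6.74318124e-04,  1.94336538e-04,  9.87582247e-01])}
```

View pics/scene0.png

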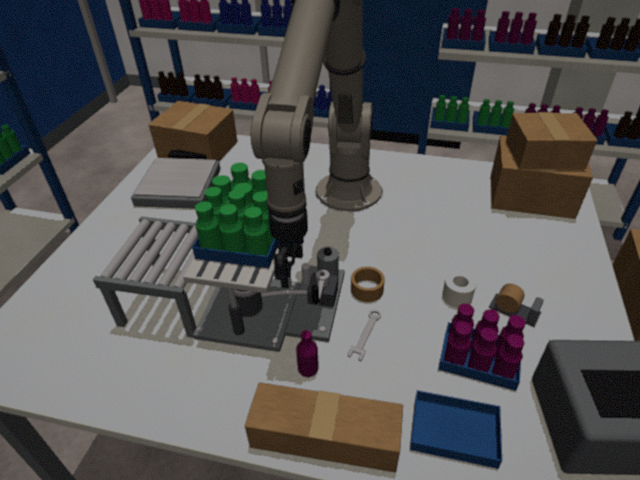

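View pics/side0.png

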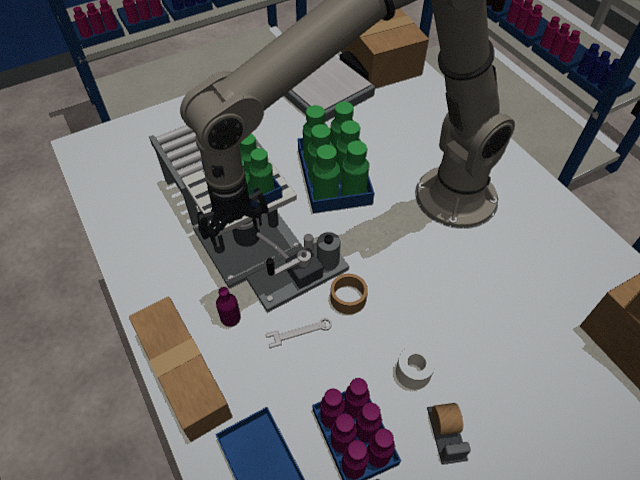

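View pics/wrist0.png

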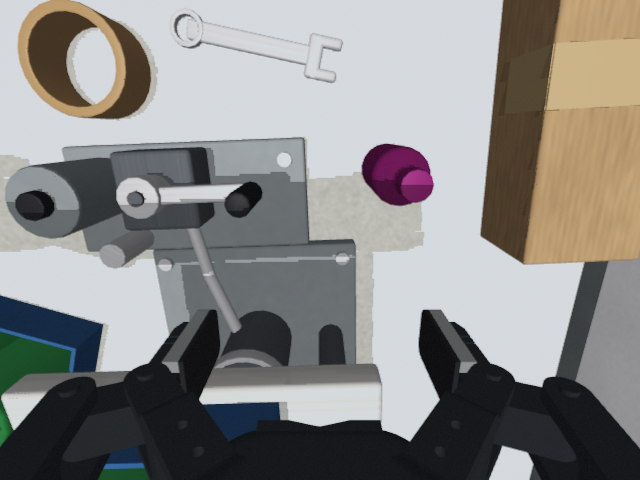

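The wrist view shows the valve hub at ~(136,198), the knob at ~(240,200), and the loose bottle at (400,175). The deck's front edge is at y≈375. The scene view shows the rollers at (155,250) and the deck with its green pack at (235,270). Next I enlarge these areas.

```bash
cat > h.py <<'E'
import numpy as np,cv2
from scipy.spatial.transform import Rotation as R
def ray(ci,u,v):
    K=ci["K"];d=np.array([(u-K[0,2])/K[0,0],-(v-K[1,2])/K[1,1],-1.])
    return ci["xyz"],R.from_quat(ci["attitude"]).apply(d)
def onz(ci,u,v,z):
    o,d=ray(ci,u,v);return o+d*(z-o[2])/d[2]
def proj(ci,p):
    q=R.from_quat(ci["attitude"]).inv().apply(np.asarray(p)-ci["xyz"]);K=ci["K"]
    return np.array([K[0,2]-K[0,0]*q[0]/q[2],K[1,2]+K[1,1]*q[1]/q[2]])
def tri(obs):
    A=np.zeros((3,3));b=np.zeros(3)
    for ci,u,v in obs:
        o,d=ray(ci,u,v);d=d/np.linalg.norm(d);M=np.eye(3)-np.outer(d,d);A+=M;b+=M@o
    return np.linalg.solve(A,b)
def crop(img,x,y,w,h,f,name):
    cv2.imwrite(name,cv2.resize(img[y:y+h,x:x+w],None,fx=f,fy=f,interpolation=cv2.INTER_CUBIC))
E
python3 - <<'E'
from h import *
crop(cv2.imread("pics/scene0.png"),80,180,200,150,4,"pics/a.png")
crop(cv2.imread("pics/wrist0.png"),0,130,320,240,2.5,"pics/b.png")
crop(cv2.imread("pics/scene0.png"),220,220,160,120,5,"pics/d.png")
crop(cv2.imread("pics/side0.png"),140,90,200,150,4,"pics/c.png")
E
```

```text
(no output)
```

View pics/a.png

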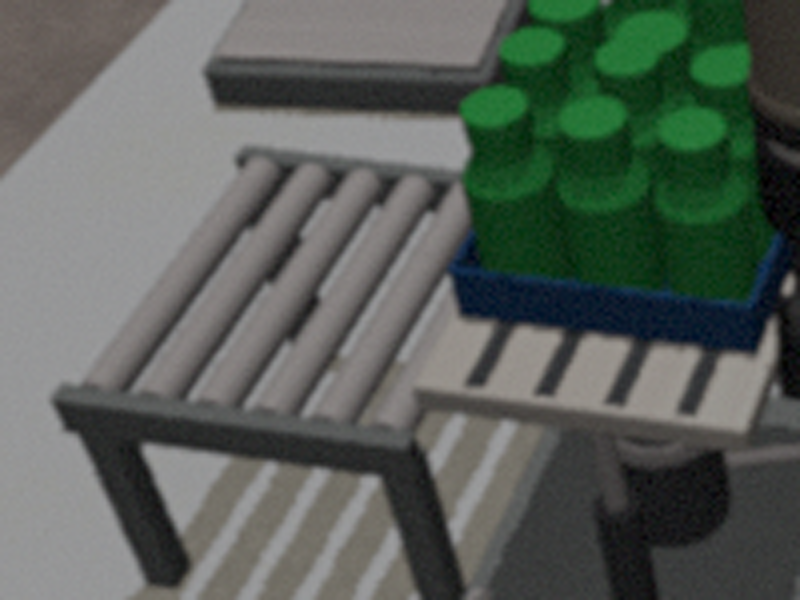

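View pics/b.png

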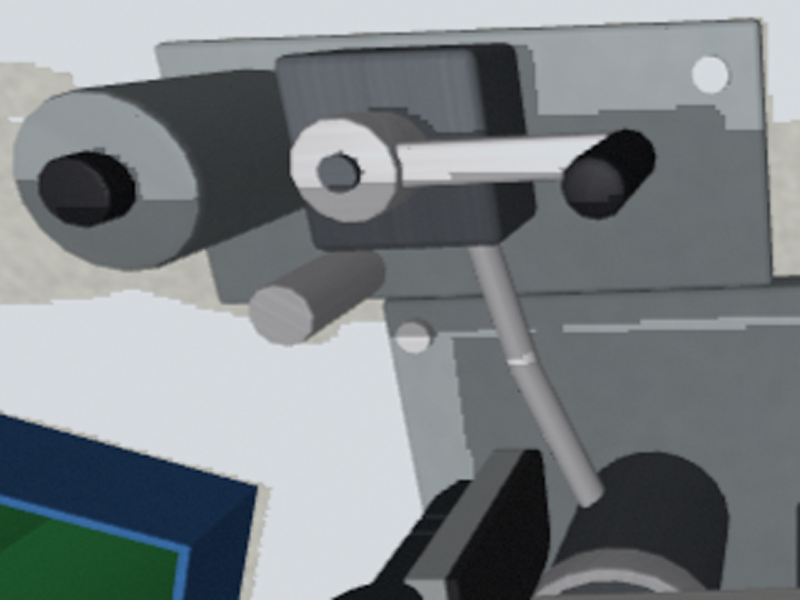

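View pics/c.png

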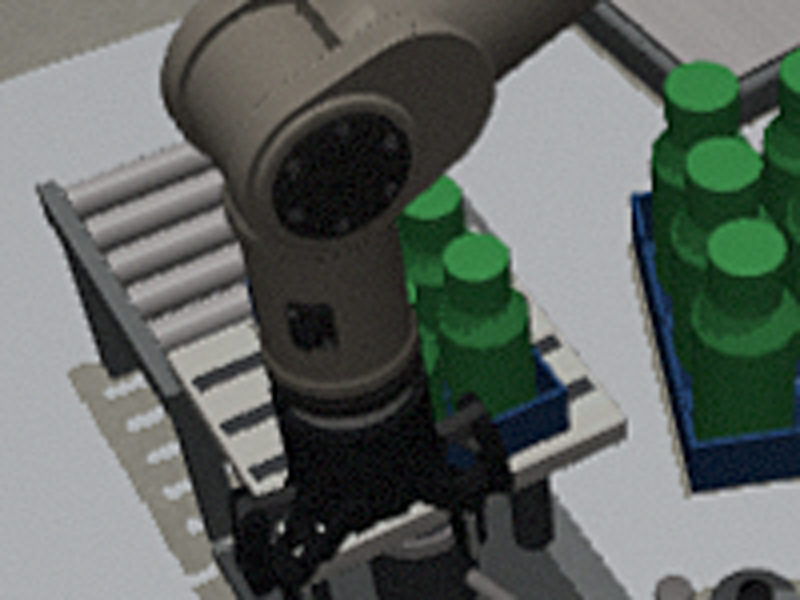

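View pics/d.png

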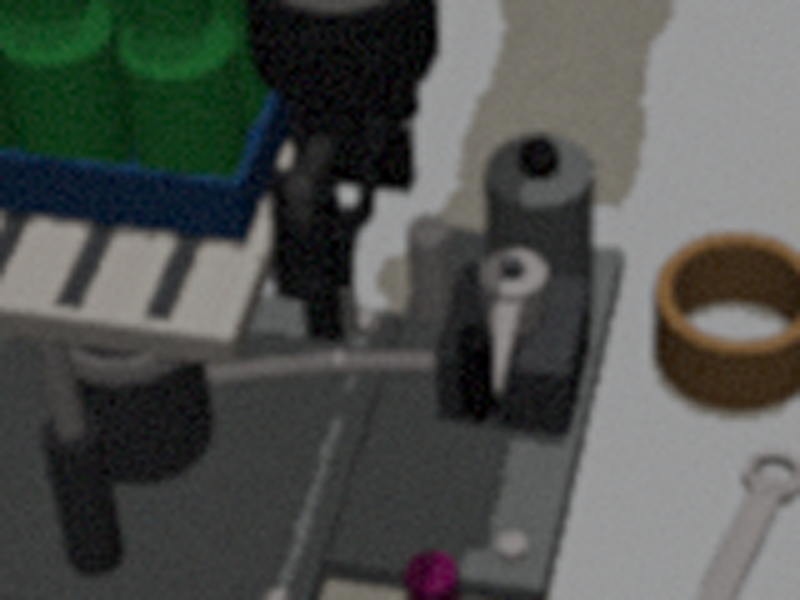

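Run:
```python
from h import *
from workcell import r
w=r.camera_info("wrist");s=r.camera_info("scene");d=r.camera_info("side")
print("knob top",onz(w,238,205.5,.15)); print("knob base",onz(w,252.5,194,.097))
for z in(.11,.115,.12):print("hub",z,onz(w,135.5,199,z))
print("cyl top",onz(w,42,200,.122))
# block top corners crop b (277,58),(468,45)... z=.07
for u,v in((277,58),(468,46),(315,248),(500,243)):print("blk",onz(w,u/2.5,130+v/2.5,.07))
def A(u,v):return 80+u/4,180+v/4
def D(u,v):return 220+u/5,220+v/5
print("hub scene",onz(s,*D(513,270),.115))
for u,v in((415,393),(748,432)):print("deck front corners",onz(s,*A(u,v),.22))
print("deck wrist corner",onz(w,380,366,.22))
def C(u,v):return 140+u/4,90+v/4
print("side deck corner",onz(d,*C(628,424),.22))
for z in(.16,.175,.19):print("stand front rail top corners",z,onz(s,*A(62,390),z),onz(s,*A(412,435),z),"back",onz(s,*A(240,152),z))
print("bottle wrist base",onz(w,385,165,0))
```

```text
knob top [0.59751193 0.033189   0.15      ]
knob base [0.597219   0.03155005 0.097     ]
hub 0.11 [0.50977535 0.02992303 0.11      ]
hub 0.115 [0.51244488 0.03086436 0.115     ]
hub 0.12 [0.51511442 0.0318057  0.12      ]
cyl top [0.44751134 0.03141703 0.122     ]
blk [0.47387539 0.06157495 0.07      ]
blk [0.53915086 0.06551713 0.07      ]
blk [ 0.47526326 -0.00527206  0.07      ]
blk [ 0.54265965 -0.00336074  0.07      ]
hub scene [0.51825051 0.03521076 0.115     ]
deck front corners [ 0.69663392 -0.2295364   0.22      ]
deck front corners [ 0.68555156 -0.04452656  0.22      ]
deck wrist corner [ 0.68263317 -0.03791987  0.22      ]
side deck corner [ 0.47564598 -0.0506825   0.22      ]
stand front rail top corners 0.16 [ 0.68674145 -0.47073279  0.16      ] [ 0.67603969 -0.25411952  0.16      ] back [ 0.46050158 -0.48074606  0.16      ]
stand front rail top corners 0.175 [ 0.69896736 -0.45761697  0.175     ] [ 0.6884618  -0.24497503  0.175     ] back [ 0.47687531 -0.46744666  0.175     ]
stand front rail top corners 0.19 [ 0.71119327 -0.44450115  0.19      ] [ 0.70088392 -0.23583053  0.19      ] back [ 0.49324903 -0.45414726  0.19      ]
bottle wrist base [0.71990364 0.0454479  0.        ]
```

The knob is near (0.597, 0.032) and the deck's side edge near y = -0.045, tilted about 3.4°. The roller height is the critical quantity, so I triangulate it from both fixed cameras with the known deck height as a reference.

Run:
```python
from h import *
crop(cv2.imread("pics/scene0.png"),90,215,100,75,8,"pics/a2.png")
crop(cv2.imread("pics/side0.png"),140,125,100,75,8,"pics/c2.png")
crop(cv2.imread("pics/side0.png"),220,215,120,90,6.5,"pics/c3.png")
```

```text
(no output)
```

View pics/a2.png

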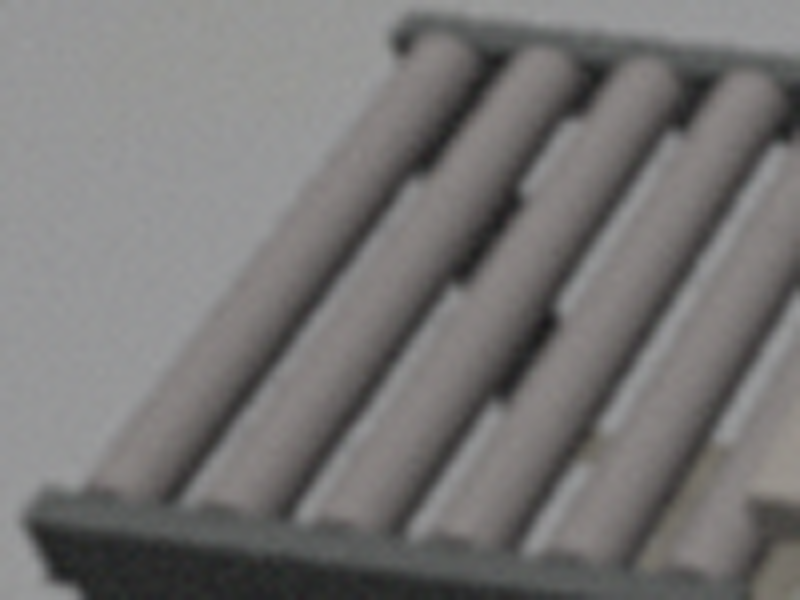

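View pics/c2.png

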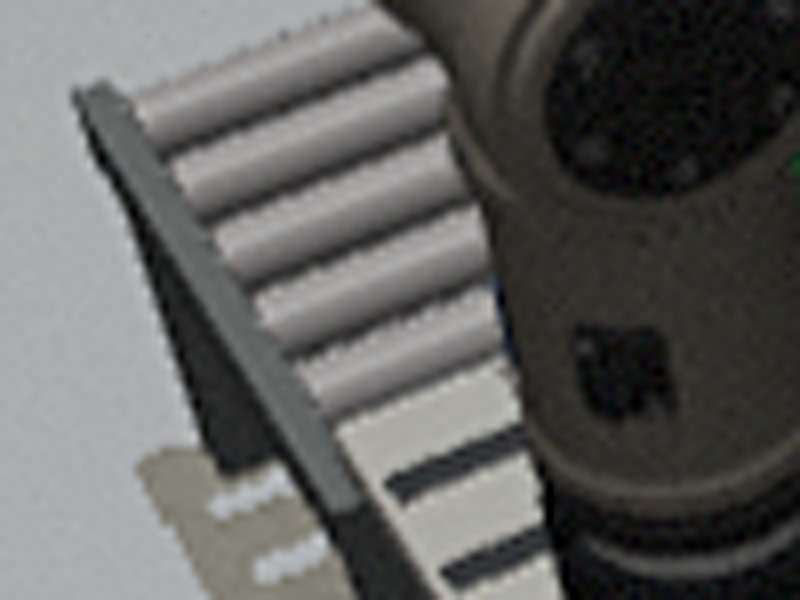

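View pics/c3.png

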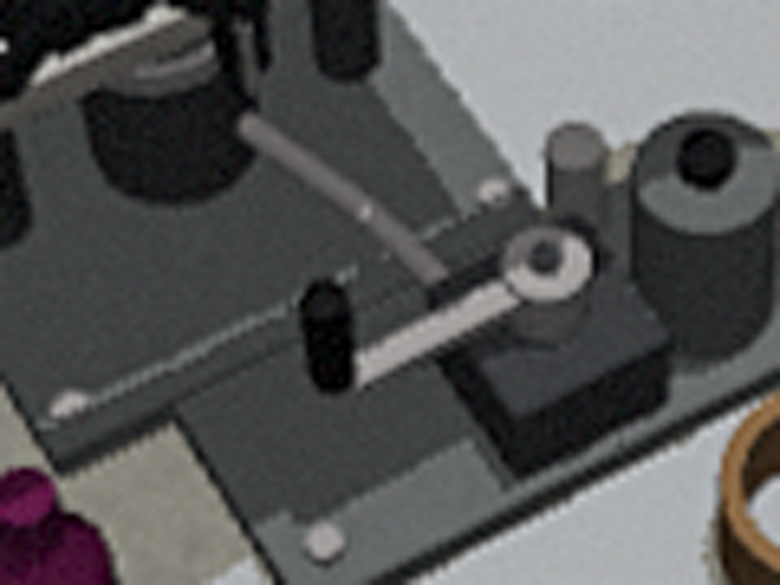

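Run:
```python
from h import *
from workcell import r
w=r.camera_info("wrist");s=r.camera_info("scene");d=r.camera_info("side")
print("railL",tri([(s,93.5,279.4),(d,149,136.5)]))
print("railR",tri([(s,182,289.3),(d,181.9,189.4)]))
c=tri([(s,80+415/4,180+393/4),(d,140+168/4,90+358/4)]);print("deck left front? ",c)
k=tri([(w,238,205.5),(d,269.8,260.4)]);print("knobtop w+d",k, "d only",onz(d,269.8,260.4,.15))
k=tri([(w,135.5,199),(d,303.8,254.2),(s,*(220+513/5,220+270/5))]);print("hub",k)
for c in (w,s,d):print(proj(c,k))
print(onz(d,303.8,254.2,.121),onz(s,220+513/5,220+270/5,.121))
print("cyl d",onz(d,220+704/6.5,215+175/6.5,.122), "s", onz(s,220+540/5,220+172/5,.122))
```

```text
railL [ 0.70257125 -0.46211599  0.17262395]
railR [ 0.69358621 -0.24334265  0.17680496]
deck left front?  [ 0.68843033 -0.23604288  0.21193887]
knobtop w+d [0.59462184 0.0322293  0.14572458] d only [0.59377363 0.03470713 0.15      ]
hub [0.50440875 0.02951165 0.10175705]
[134.04151615 197.56812058]
[321.73110643 273.56721407]
[303.62752868 254.95980663]
[0.5090295  0.03964009 0.121     ] [0.52405713 0.03666668 0.121     ]
cyl d [0.44118694 0.03761117 0.122     ] s [0.45318267 0.03422959 0.122     ]
```

Rail height comes out at about 0.174 m, and the rollers' crown above it is uncertain. I'll take a closer look with the wrist camera from the front (+x) side, which also clears the fixed views.

```bash
python3 -m crank '0 0 -10 0.05 0 0.03 1; 0 0 -20 0.1 0 0.06 1; 0 0 -30 0.14 -0.02 0.09 1; 0 0 -40 0.15 -0.06 0.09 1; 0 0 -50 0.15 -0.1 0.09 1'; python3 -m crank '0 0 -10 0 -0.04 0 1; 0 0 -20 0 -0.08 0 1; 0 0 -30 0 -0.11 0 1; 0 0 -40 0 -0.13 0 1; 0 0 -40 0 -0.13 0 1'
python3 - <<'E'
from h import *
from workcell import r
print(r.sense()["joint_pos"],r.camera_info("wrist"))
for n in("scene","side","wrist"):
    cv2.imwrite(f"pics/{n}1.png",r.get_image(n))
E
```

```text
time: 0.78
eef_pos: [0.8004, -0.1004, 0.3192]
orientation: [-0.664, -0.241, 0.666, -0.24]
wrist_force: [0.2, 0.1, -0.1]
grip_width: 0.998
time: 1.4
eef_pos: [0.7995, -0.233, 0.318]
orientation: [-0.706, 0.002, 0.708, 0.002]
wrist_force: [-0.1, 0.4, 0.1]
grip_width: 0.996
[ 0.08422846  0.77318428  0.37386036  0.79554691 -0.25764197  1.61037996
 -1.22834548] {'K': array([[347.38361255,   0.        , 318.83289177],
       [  0.        , 347.38361255, 244.27450733],
       [  0.        ,   0.        ,   1.        ]]), 'xyz': array([ 0.88038866, -0.23354595,  0.46107105]), 'attitude': array([ 0.11143928, -0.11246545,  0.70016646, -0.69620381])}
```

View pics/wrist1.png

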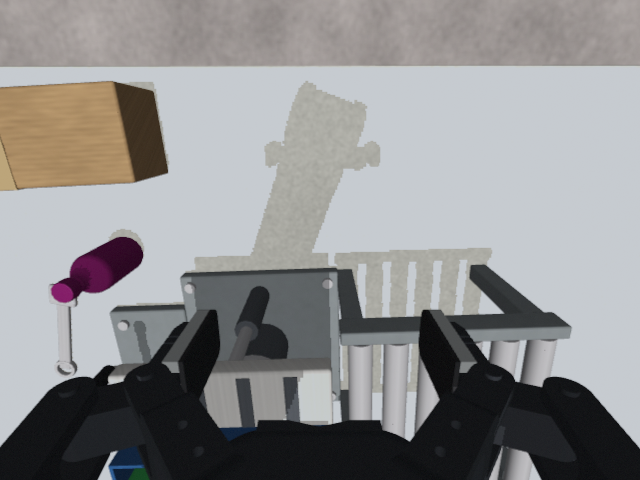

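View pics/scene1.png

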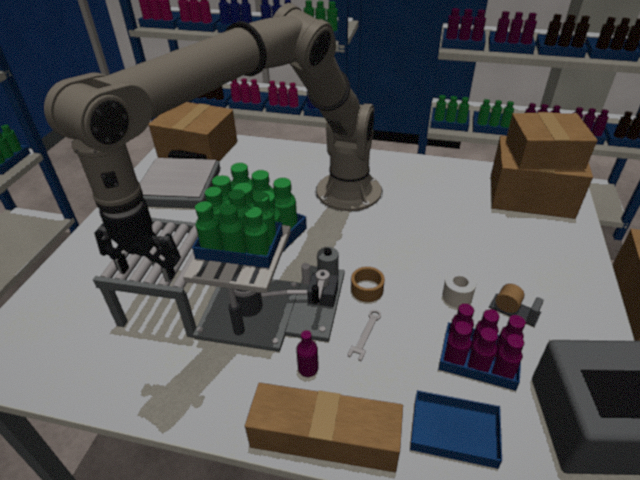

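View pics/side1.png

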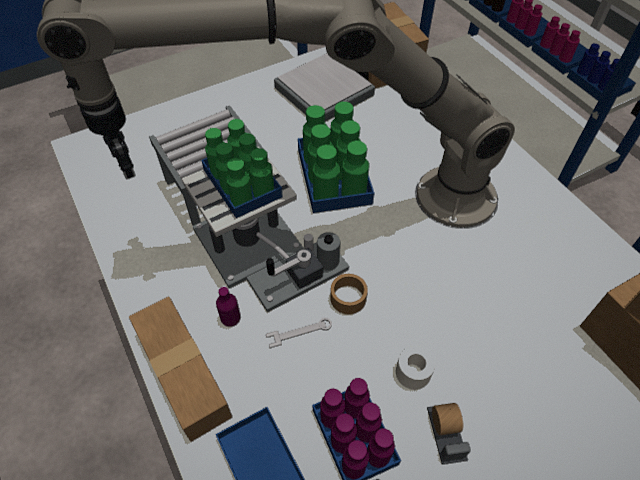

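The side view now shows deck and stand fully unobstructed. The wrist view shows the deck front edge (row ~362) and the stand rail (row ~330). I tilt for a grazing view.

```bash
python3 -m crank '0 10 0 0 0 0 1; 0 20 0 0 0 -0.01 1; 0 30 0 0 0 -0.02 1; 0 38 0 0 0 -0.03 1; 0 38 0 0 0 -0.03 1'
python3 - <<'E'
from h import *
from workcell import r
print(r.sense()["joint_pos"])
import pickle
ci=r.camera_info("wrist");print(ci);pickle.dump(ci,open("w2.pkl","wb"))
im=r.get_image("wrist");cv2.imwrite("pics/wrist2.png",im)
s=cv2.imread("pics/side1.png");crop(s,140,95,160,120,5,"pics/s1c.png")
E
```

```text
time: 2.17
eef_pos: [0.78, -0.2322, 0.302]
orientation: [-0.605, 0.043, 0.793, 0.062]
wrist_force: [2.7, 4.8, 0.8]
grip_width: 0.999
[ 0.1160467   1.00148234  0.53060653  0.45994179 -0.39775185  1.99502057
 -1.36007827]
{'K': array([[347.38361255,   0.        , 318.83289177],
       [  0.        , 347.38361255, 244.27450733],
       [  0.        ,   0.        ,   1.        ]]), 'xyz': array([ 0.89381588, -0.25013182,  0.4192663 ]), 'attitude': array([ 0.18443968, -0.21971839,  0.72556671, -0.62550682])}
```

View pics/wrist2.png

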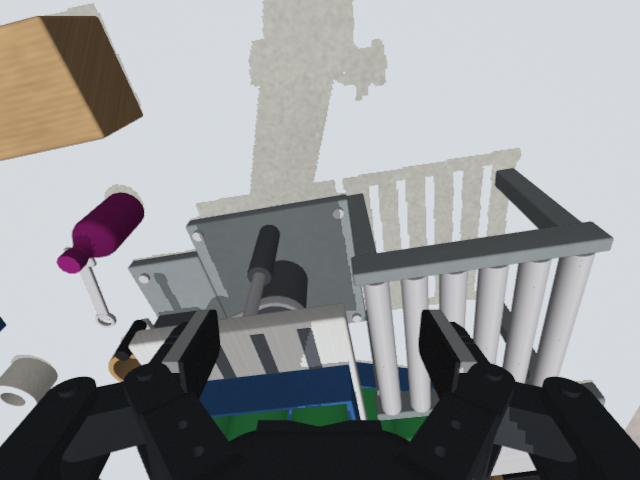

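View pics/s1c.png

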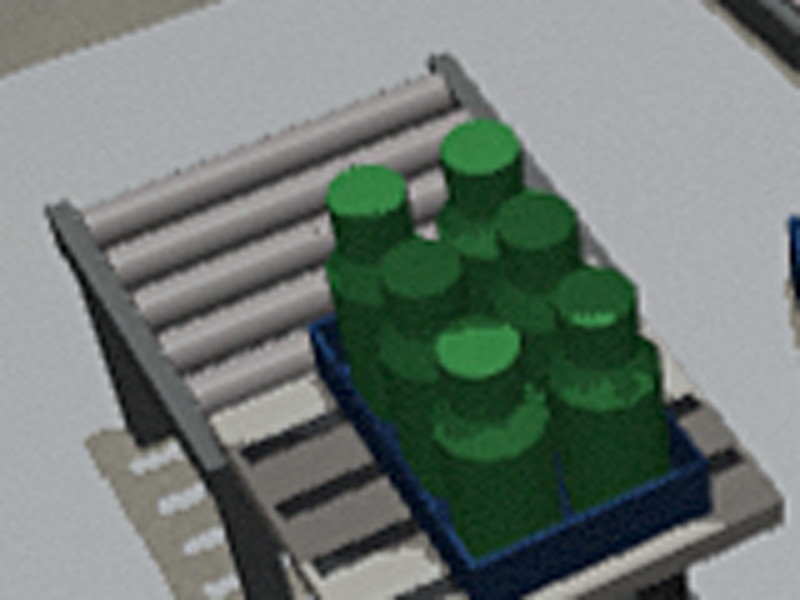

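Joint 6 is close to its limit, so I'll tilt back. Enlarging the views first.

Run:
```python
from h import *
crop(cv2.imread("pics/wrist2.png"),300,200,320,240,2.5,"pics/w2c.png")
crop(cv2.imread("pics/wrist1.png"),280,290,320,120,2.5,"pics/w1c.png")
```

```text
(no output)
```

View pics/w2c.png

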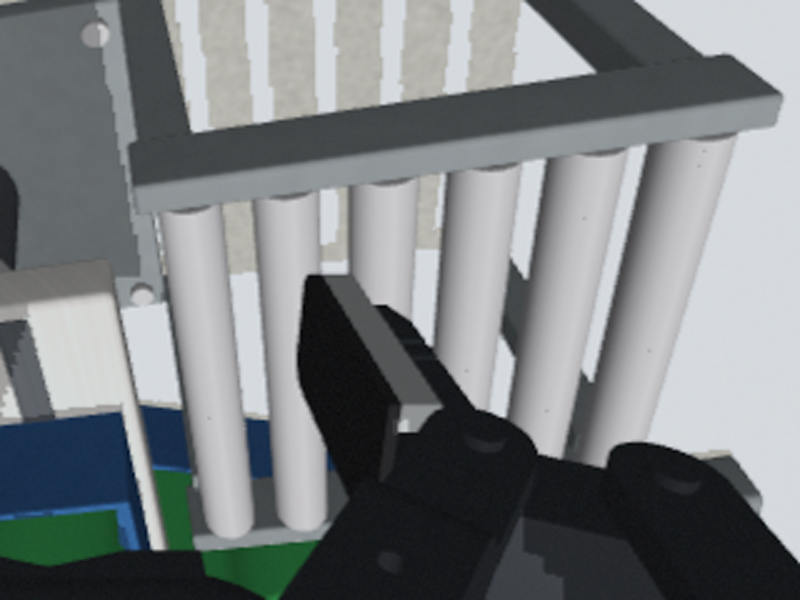

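View pics/w1c.png

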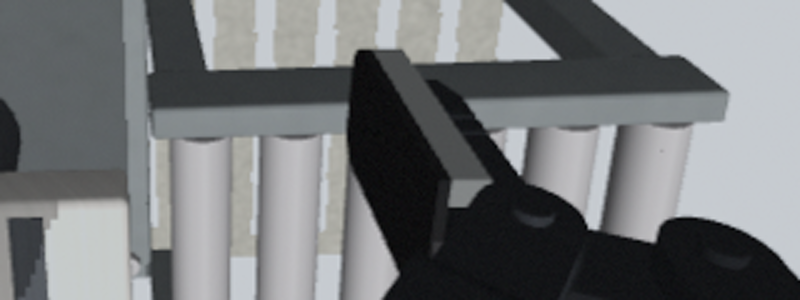

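```bash
python3 -m crank '0 -15 0 0 0 0.02 1; 0 -30 0 0 0 0.04 1;0 -30 0 0 0 0.04 1'
python3 - <<'E'
from h import *
w1=cv2.imread("pics/wrist1.png");w2=cv2.imread("pics/wrist2.png");s=cv2.imread("pics/side1.png");c=cv2.imread("pics/scene0.png")
def z(im,x,y,w=50,h=37,f=8):return cv2.resize(im[y:y+h,x:x+w],None,fx=f,fy=f,interpolation=cv2.INTER_CUBIC)
cv2.imwrite("pics/m1.png",np.vstack([np.hstack([z(w2,325,262),z(w2,345,255)]),np.hstack([z(w1,310,345),z(w1,335,325)])]))
cv2.imwrite("pics/m2.png",np.vstack([np.hstack([z(s,145,130),z(s,170,165)]),np.hstack([z(c,88,262),z(c,165,265)])]))
cv2.imwrite("pics/m3.png",np.vstack([np.hstack([z(w2,570,220),z(w2,540,240)]),np.hstack([z(w1,545,310),z(s,250,175)])]))
E
```

```text
time: 2.6
eef_pos: [0.7864, -0.2139, 0.3321]
orientation: [0.79, -0.013, -0.61, -0.062]
wrist_force: [1.1, -0.2, 0.6]
grip_width: 0.998
```

View pics/m1.png

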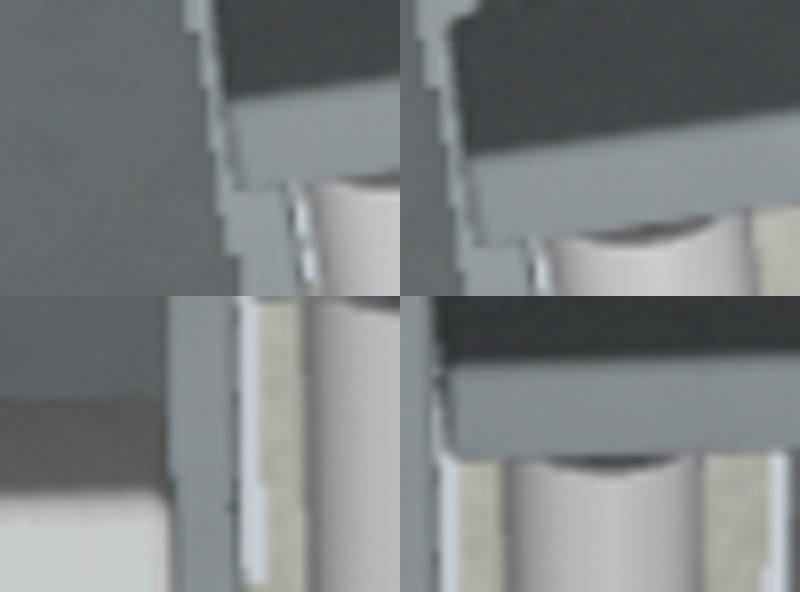

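View pics/m2.png

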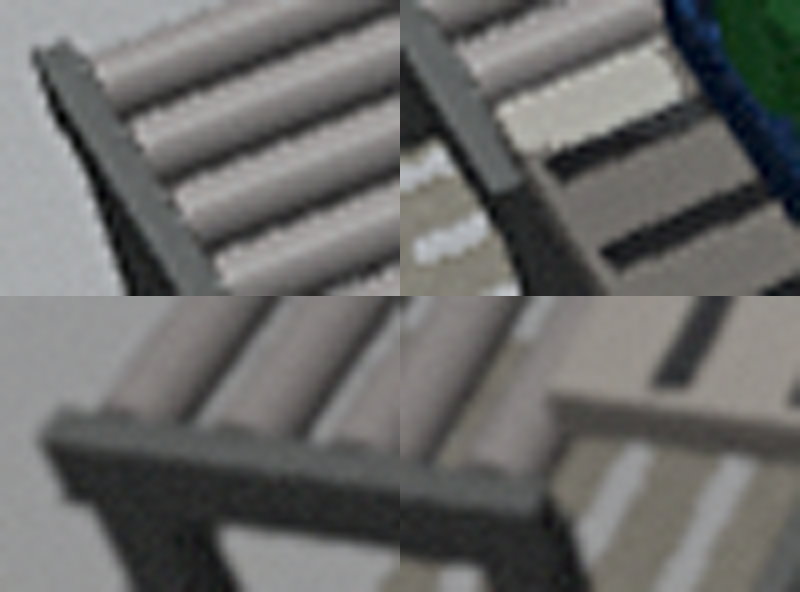

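View pics/m3.png

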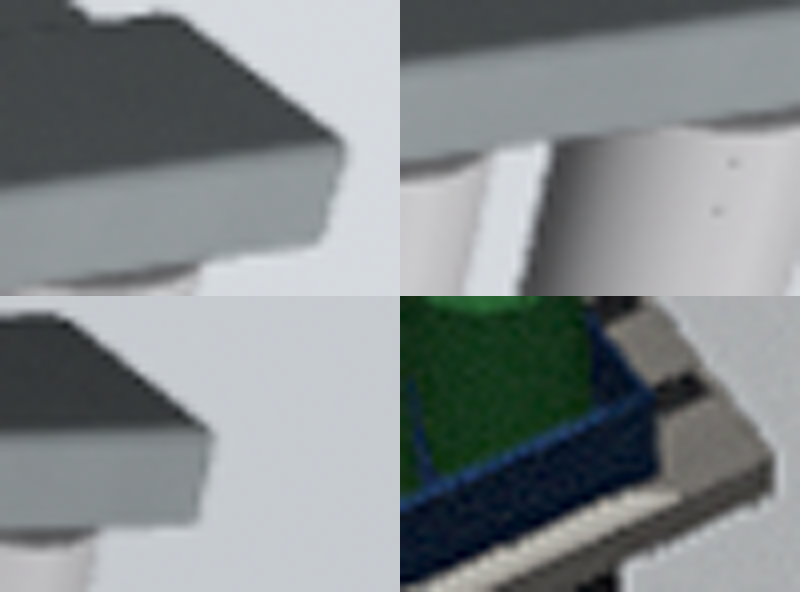

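```bash
cat > ba.py <<'E'
from h import *
from workcell import r
import pickle
from scipy.optimize import least_squares
K=r.camera_info("wrist")["K"]
cams={"w0":{"K":K,"xyz":np.array([0.65057074,0.07959062,0.37366765]),"attitude":np.array([-1.57101281e-01,6.74318124e-04,1.94336538e-04,9.87582247e-01])},
"w1":{"K":K,"xyz":np.array([0.88038866,-0.23354595,0.46107105]),"attitude":np.array([0.11143928,-0.11246545,0.70016646,-0.69620381])},
"w2":pickle.load(open("w2.pkl","rb")),"s":r.camera_info("scene"),"d":r.camera_info("side")}
obs={ # point: list
"Rf":{"w2":(353.5,274.4),"w1":(340.9,333.2),"d":(181,188.75),"s":(183.1,291.75)},
"Ri":{"w2":(355,285.4),"w1":(342.1,345.5),"d":(185.6,187.75)},
"Lf":{"w2":(613.1,237.9),"w1":(571.5,326.75),"d":(149.4,136.3),"s":(93.25,279.6)},
"Li":{"w2":(609.7,250.4),"w1":(569.6,338.6),"d":(153.5,134.8),"s":(95.75,276)},
"rim1":{"w2":(375,285),"w1":(360.6,346.75)},
"rim6":{"w2":(583.1,256.5),"w1":(550.6,340.5)},
"deckFL":{"w1":(330.6,370.1),"s":(183.75,277.1)},
"deckFR":{"w0":(380,366),"s":(267,288)},
"deckBR":{"d":(296.5,195.25)},
"knob":{"w0":(238,205.5),"d":(269.8,260.4)},
"hub":{"w0":(135.5,199),"d":(303.8,254.2),"s":(322.6,274)},
}
knownz={"deckFL":.22,"deckFR":.22,"deckBR":.22,"knob":.15}
cn=list(cams);pn=list(obs)
def unpack(x):
    C={}
    for i,c in enumerate(cn):
        p=x[6*i:6*i+6];C[c]={"K":cams[c]["K"],"xyz":cams[c]["xyz"]+p[:3],"attitude":(R.from_rotvec(p[3:])*R.from_quat(cams[c]["attitude"])).as_quat()}
    return C,x[6*len(cn):].reshape(-1,3)
def f(x):
    C,P=unpack(x);e=[x[:6*len(cn)].reshape(-1,6)/np.array([.0015]*3+[.003]*3)]
    out=[e[0].ravel()]
    for n,p in zip(pn,P):
        for c,uv in obs[n].items():out.append((proj(C[c],p)-uv)/.5)
        if n in knownz:out.append([(p[2]-knownz[n])/.0003])
    g=dict(zip(pn,P))
    for a,b in(("Rf","Ri"),("Rf","Lf"),("Rf","Li")):out.append([(g[a][2]-g[b][2])/.0003])
    out.append([(g["rim1"][2]-g["rim6"][2])/.0003])
    out.append([(np.linalg.norm(g["hub"][:2]-g["knob"][:2])-.09)/.0005])
    for (a,b,L) in(("deckFL","deckFR",.19),("deckFR","deckBR",.21)):out.append([(np.linalg.norm(g[a]-g[b])-L)/.0007])
    return np.concatenate(out)
P0=[]
for n in pn:
    o=[(cams[c],*uv) for c,uv in obs[n].items()]
    P0.append(tri(o) if len(o)>1 else onz(*o[0],knownz[n]))
x0=np.concatenate([np.zeros(6*len(cn)),np.ravel(P0)])
s=least_squares(f,x0);C,P=unpack(s.x)
cov=np.linalg.inv(s.jac.T@s.jac);sd=np.sqrt(np.diag(cov))[6*len(cn):].reshape(-1,3)
if __name__=="__main__":
    print("cost",s.cost,len(s.fun))
    for n,p,q in zip(pn,P,sd):print(n,p.round(4),q.round(4),{c:(proj(C[c],p)-uv).round(1).tolist() for c,uv in obs[n].items()})
    print(s.x[:30].reshape(-1,6).round(4))
E
python3 ba.py
```

```text
cost 46.87596578698956 99
Rf [ 0.6966 -0.2488  0.1748] [0.0014 0.0011 0.0015] {'w2': [-0.5, 0.0], 'w1': [0.3, 0.5], 'd': [0.2, 0.6], 's': [-1.2, 0.6]}
Ri [ 0.6837 -0.2496  0.1748] [0.0014 0.0011 0.0015] {'w2': [0.2, -0.1], 'w1': [-0.3, -0.2], 'd': [0.4, -0.5]}
Lf [ 0.7035 -0.4661  0.1747] [0.0015 0.0018 0.0016] {'w2': [-0.5, 0.2], 'w1': [0.7, -0.2], 'd': [-0.2, 0.4], 's': [0.1, -0.0]}
Li [ 0.6908 -0.4671  0.1748] [0.0015 0.0018 0.0016] {'w2': [-0.5, 0.1], 'w1': [0.7, -0.3], 'd': [0.2, 0.1], 's': [0.4, -0.4]}
rim1 [ 0.6853 -0.2672  0.1794] [0.0033 0.0012 0.0041] {'w2': [-0.0, 0.1], 'w1': [0.0, -0.0]}
rim6 [ 0.6912 -0.4441  0.1794] [0.0032 0.0034 0.0041] {'w2': [1.2, -0.1], 'w1': [-1.4, 0.2]}
deckFL [ 0.6908 -0.2372  0.22  ] [0.0013 0.001  0.0003] {'w1': [-0.4, -0.0], 's': [-0.1, -0.1]}
deckFR [ 0.6838 -0.0466  0.2198] [0.0012 0.0011 0.0003] {'w0': [0.1, 0.7], 's': [1.3, 0.5]}
deckBR [ 0.4746 -0.0585  0.22  ] [0.0013 0.002  0.0003] {'d': [0.5, -0.4]}
knob [0.596  0.0288 0.1499] [0.0012 0.0011 0.0003] {'w0': [-0.4, -0.1], 'd': [-0.9, -0.2]}
hub [0.5057 0.0256 0.1073] [0.0013 0.0012 0.0013] {'w0': [0.3, -0.4], 'd': [-0.4, -0.2], 's': [-0.7, -0.7]}
[[-0.0001 -0.0028  0.0059 -0.0027 -0.0019 -0.0033]
 [ 0.0003  0.0037  0.0009  0.0031 -0.0001 -0.0004]
 [-0.0005  0.0006  0.0012 -0.      0.0017 -0.0014]
 [ 0.0001 -0.0003  0.0002 -0.003   0.0017  0.0024]
 [ 0.0002 -0.0012 -0.     -0.002  -0.      0.0012]]
```

Rail top comes out at ≈0.175. The roller rims stand about 2 mm above it (the crescent chord agrees), so the target is ≈0.177, meaning about 43 mm of sink. The knob is at (0.596, 0.029) and the axis at (0.506, 0.026). Now I work out the move to the knob.

```bash
cat > rel.py <<'E'
import sys
from h import *
from workcell import r
# ideal tool orientation at yaw a (deg; 0 = start)
def Rt(a):return R.from_euler('z',a,degrees=True)*R.from_quat([.5,.5,-.5,.5])
def rel(a,p):
    s=r.sense();q=R.from_quat(s["orientation"])
    print("rot",(Rt(a)*q.inv()).as_rotvec(degrees=True).round(1),"shift",(np.array(p)-s["eef_pos"]).round(4))
if __name__=="__main__":
    rel(float(sys.argv[1]),[float(v) for v in sys.argv[2:5]]);print(r.sense()["joint_pos"].round(2),Rt(0).as_matrix().round(2).tolist())
E
python3 rel.py -88 0.76 0.03 0.26; python3 rel.py -88 0.596 0.029 0.2
```

```text
rot [-4.2 14.5  8.1] shift [-0.0264  0.2439 -0.0721]
[-0.04  0.57  0.52  1.16 -0.44  1.27 -1.2 ] [[0.0, 1.0, 0.0], [0.0, 0.0, -1.0], [-1.0, 0.0, 0.0]]
rot [-4.2 14.5  8.1] shift [-0.1904  0.2429 -0.1321]
[-0.04  0.57  0.52  1.16 -0.44  1.27 -1.2 ] [[0.0, 1.0, 0.0], [0.0, 0.0, -1.0], [-1.0, 0.0, 0.0]]
```

```bash
python3 -m crank '-2 7 4 -0.01 0.06 -0.01 0; -4.2 14.5 8.1 -0.02 0.12 -0.02 0; -4.2 14.5 8.1 -0.026 0.18 -0.04 0; -4.2 14.5 8.1 -0.04 0.243 -0.07 0;-4.2 14.5 8.1 -0.10 0.243 -0.07 0'; python3 -m crank '0 0 0 -0.05 0 0 0; 0 0 0 -0.09 0 -0.03 0;0 0 0 -0.09 0 -0.03 0'; python3 rel.py -88 0.596 0.029 0.2;python3 - <<'E'
from h import *
from workcell import r
import pickle
ci=r.camera_info("wrist");pickle.dump(ci,open("w3.pkl","wb"));cv2.imwrite("pics/wrist3.png",r.get_image("wrist"))
print(ci["xyz"])
E
```

```text
time: 3.22
eef_pos: [0.6858, 0.0405, 0.2567]
orientation: [-0.705, -0.019, 0.709, -0.017]
wrist_force: [-0.6, -0.4, 1.1]
grip_width: 0.5
time: 3.6
eef_pos: [0.589, 0.0426, 0.2232]
orientation: [-0.701, -0.021, 0.712, -0.018]
wrist_force: [1.0, 0.5, -0.4]
grip_width: 0.498
rot [-0.2 -0.9 -1.2] shift [ 0.007  -0.0136 -0.0232]
[-0.55  0.35  0.53  1.69 -0.19  1.17 -1.49] [[0.0, 1.0, 0.0], [0.0, 0.0, -1.0], [-1.0, 0.0, 0.0]]
[0.67162939 0.04640497 0.36528823]
```

View pics/wrist3.png

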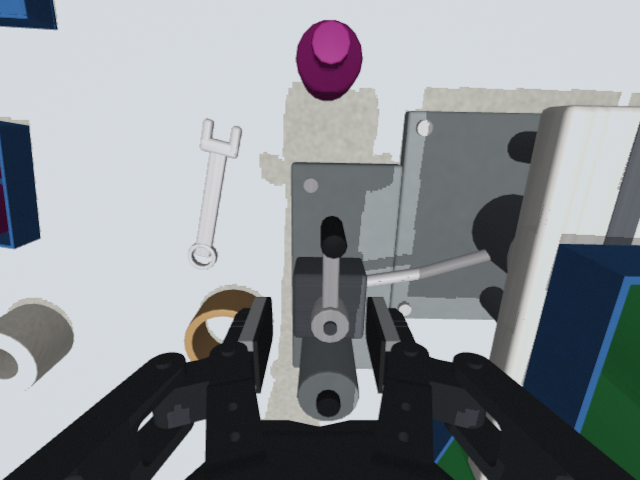

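The knob top is at (334,245), the hub at (329,326), and the cylinder cap at (328,402).

Run:
```python
from h import *
import pickle
w=pickle.load(open("w3.pkl","rb"))
im=cv2.imread("pics/wrist3.png");crop(im,270,190,130,200,3,"pics/w3c.png")
print("knob",onz(w,334,245,.15),"base",onz(w,331.5,222,.097)); 
for z in(.107,.115):print("hub",onz(w,329.5,326,z))
print("deck edge", [onz(w,u,v,.22) for u,v in((552,107),(495,345))])
print("blk",[onz(w,u,v,.07) for u,v in((296,258),(363,258))])
```

```text
knob [0.59788505 0.03342489 0.15      ] base [0.59900829 0.03357388 0.097     ]
hub [0.50984241 0.02957956 0.107     ]
hub [0.51485346 0.03010069 0.115     ]
deck edge [array([ 0.68323355, -0.0428821 ,  0.22      ]), array([ 0.57468613, -0.04463148,  0.22      ])]
blk [array([0.55600069, 0.06229771, 0.07      ]), array([0.55949641, 0.00137769, 0.07      ])]
```

View pics/w3c.png

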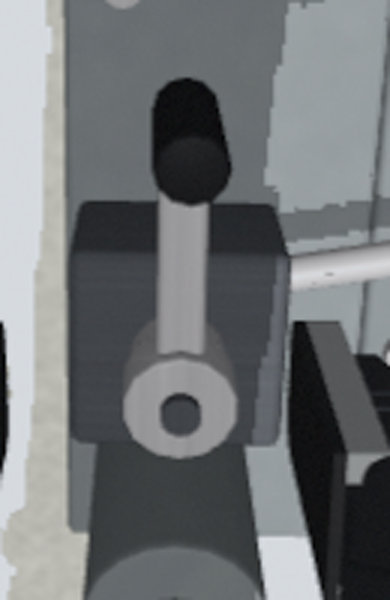

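```bash
python3 -m crank '0 -1 -1 0.008 -0.010 -0.05 0; 0 -1 -1 0.008 -0.010 -0.09 0; 0 -1 -1 0.008 -0.010 -0.113 0;0 -1 -1 0.008 -0.010 -0.113 0' 40; python3 rel.py -88 0.597 0.0325 0.110
python3 - <<'E'
from h import *
from workcell import r
cv2.imwrite("pics/wrist4.png",r.get_image("wrist"))
E
```

```text
time: 4.15
eef_pos: [0.6016, 0.0337, 0.1118]
orientation: [0.71, 0.015, -0.704, 0.013]
wrist_force: [0.0, -0.6, -0.3]
grip_width: 0.503
rot [-0.2  0.4 -0.3] shift [-0.0046 -0.0012 -0.0018]
[-0.5   0.47  0.49  1.79 -0.27  0.94 -1.42] [[0.0, 1.0, 0.0], [0.0, 0.0, -1.0], [-1.0, 0.0, 0.0]]
```

View pics/wrist4.png

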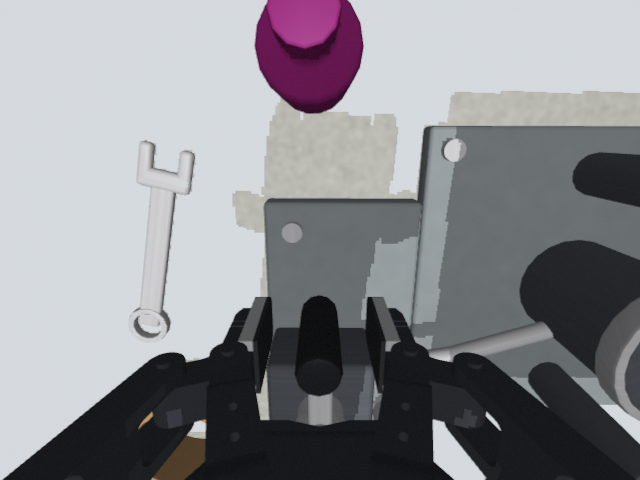

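The knob is centred between the pads (col 319, with the pads at 270 and 367). Now closing.

```bash
python3 -m crank '0 0 0 -0.004 -0.001 -0.002 -0.3; 0 0 0 -0.004 -0.001 -0.002 -1; 0 0 0 -0.004 -0.001 -0.002 -1; 0 0 0 -0.004 -0.001 -0.002 -1;0 0 0 -0.004 -0.001 -0.002 -1' 50
python3 - <<'E'
from h import *
from workcell import r
print(r.sense())
s=r.get_image("scene");d=r.get_image("side")
cv2.imwrite("pics/scene5.png",s);cv2.imwrite("pics/side5.png",d)
E
```

```text
time: 4.82
eef_pos: [0.5996, 0.033, 0.1127]
orientation: [0.711, 0.016, -0.703, 0.012]
wrist_force: [-0.5, 1.7, 6.1]
grip_width: 0.198
{'time': 4.825, 'joint_pos': array([-0.5015903 ,  0.46201436,  0.4932787 ,  1.80266457, -0.27208034,
        0.93065659, -1.42162551]), 'qd': array([-1.50576992e-04,  3.76162836e-04,  1.35284261e-03,  1.06785599e-04,
       -2.46486552e-04,  2.16939518e-03, -4.71703051e-05]), 'joint_efforts': array([ 8.47435333e-01, -3.93751252e+01,  6.59406781e+00, -1.94465411e+01,
        1.95507291e-01, -4.11467487e-01,  2.52722693e-02]), 'eef_pos': array([0.59963545, 0.03304686, 0.11273093]), 'orientation': array([ 0.71137847,  0.0158628 , -0.70252193,  0.01232826]), 'wrist_force': array([-0.50946697,  1.72433941,  6.0874153 ]), 'moment': array([0.08305706, 0.1828722 , 0.02020375]), 'grip_width': 0.19803932185719114}
```

View pics/scene5.png

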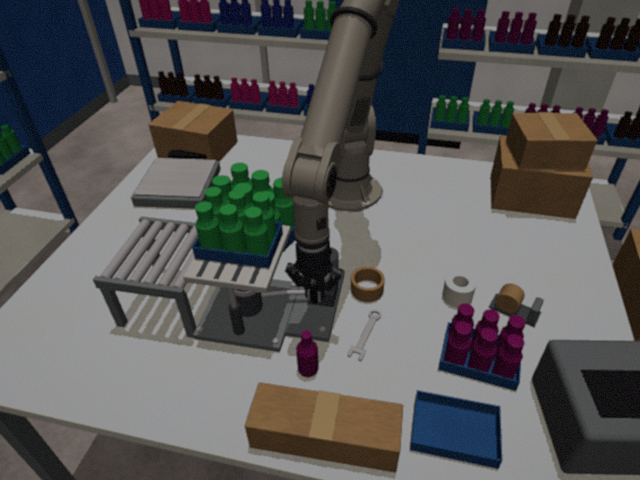

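View pics/side5.png

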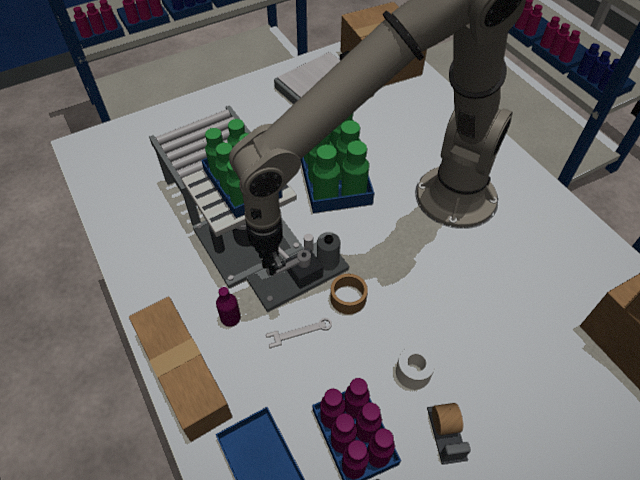

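Grasp is good. Next I write the sink tracker (ECC on the front of the pack) and begin opening.

```bash
cat > trk.py <<'E'
from h import *
from workcell import r
ref=cv2.imread("pics/scene5.png");refd=cv2.imread("pics/side5.png")
def go(cur,ref,box,ci,p):
    x,y,w,h=box;g=lambda a:cv2.cvtColor(a,cv2.COLOR_BGR2GRAY).astype(np.float32)
    P=proj(ci,p);ax=(proj(ci,np.array(p)-[0,0,.02])-P)/20
    best=None
    for s in (0,10,20,30,40,50):
        W=np.array([[1,0,x+ax[0]*s],[0,1,y+ax[1]*s]],np.float32)
        try: cc,W2=cv2.findTransformECC(g(ref)[y:y+h,x:x+w],g(cur),W,cv2.MOTION_TRANSLATION,(3,100,1e-4),None,3)
        except cv2.error: continue
        d=W2[:,2]-[x,y]
        if best is None or cc>best[0]:best=(cc,d)
    cc,d=best
    from scipy.optimize import minimize_scalar
    m=minimize_scalar(lambda s:np.sum((proj(ci,np.array(p)-[0,0,s])-P-d)**2),bounds=(-.01,.09),method="bounded")
    return m.x*1000,np.sqrt(m.fun),cc
def sink(which="s"):
    s=r.sense();out=[]
    if "s" in which:
        im=r.get_image("scene");cv2.imwrite("pics/cur_s.png",im);out.append(go(im,ref,(198,205,72,55),r.camera_info("scene"),(.65,-.14,.29)))
    if "d" in which:
        im=r.get_image("side");cv2.imwrite("pics/cur_d.png",im);out.append(go(im,refd,(206,128,24,60),r.camera_info("side"),(.64,-.19,.3)))
    print("t",round(s["time"],3),"sink mm",np.array(out).round(2).tolist(),"F",s["wrist_force"].round(1),"p",s["eef_pos"].round(4))
    yaw=R.from_quat(s["orientation"]).as_matrix()[:,1];print("toolyaw",np.degrees(np.arctan2(yaw[1],yaw[0])).round(2))
if __name__=="__main__":
    import sys;sink(sys.argv[1] if len(sys.argv)>1 else "s")
E
python3 -m crank '0 0 2 -0.0003 0.0035 0 -1; 0 0 5 -0.0007 0.007 0 -1; 0 0 7 -0.0012 0.0107 0 -1; 0 0 7 -0.0012 0.0107 0 -1'; python3 trk.py sd
```

```text
time: 5.42
eef_pos: [0.5985, 0.0442, 0.1128]
orientation: [0.709, 0.06, -0.7, 0.055]
wrist_force: [-0.7, 0.8, 1.1]
grip_width: 0.197
t 5.425 sink mm [[-0.06, 0.12, 0.99], [0.08, 0.05, 0.99]] F [-0.7  0.8  1.1] p [0.5985 0.0442 0.1128]
toolyaw -80.67
```

```bash
python3 -m crank '0 0 1.1 -0.0003 0.0018 0 -1; 0 0 1.1 -0.0003 0.0018 0 -1'; python3 trk.py; python3 -m crank '0 0 1.1 -0.0004 0.0018 0 -1; 0 0 1.1 -0.0004 0.0018 0 -1'; python3 trk.py;  python3 -m crank '0 0 1.1 -0.0004 0.0018 0 -1; 0 0 1.1 -0.0004 0.0018 0 -1'; python3 trk.py
```

```text
time: 5.78
eef_pos: [0.5982, 0.0458, 0.1128]
orientation: [0.709, 0.066, -0.7, 0.062]
wrist_force: [0.3, -0.7, 1.9]
grip_width: 0.191
t 5.775 sink mm [[-0.08, 0.12, 0.99]] F [ 0.3 -0.7  1.9] p [0.5982 0.0458 0.1128]
toolyaw -79.58
time: 6.08
eef_pos: [0.5978, 0.0476, 0.1128]
orientation: [0.708, 0.073, -0.699, 0.069]
wrist_force: [0.3, 0.6, 0.8]
grip_width: 0.198
t 6.075 sink mm [[-0.09, 0.14, 0.99]] F [0.3 0.6 0.8] p [0.5978 0.0476 0.1128]
toolyaw -78.46
time: 6.38
eef_pos: [0.5974, 0.0495, 0.1128]
orientation: [0.707, 0.08, -0.698, 0.076]
wrist_force: [0.5, 0.1, 1.6]
grip_width: 0.197
t 6.375 sink mm [[-0.05, 0.13, 0.99]] F [0.5 0.1 1.6] p [0.5974 0.0495 0.1128]
toolyaw -77.34
```

```bash
python3 -m crank '0 0 1.1 -0.0005 0.0018 0 -1; 0 0 1.1 -0.0005 0.0018 0 -1'; python3 trk.py; python3 -m crank '0 0 1.1 -0.0005 0.0018 0 -1; 0 0 1.1 -0.0005 0.0018 0 -1'; python3 trk.py;  python3 -m crank '0 0 1.1 -0.0005 0.0018 0 -1; 0 0 1.1 -0.0005 0.0018 0 -1'; python3 trk.py
```

```text
time: 6.68
eef_pos: [0.597, 0.0514, 0.1128]
orientation: [0.706, 0.087, -0.698, 0.083]
wrist_force: [1.7, -0.3, 0.2]
grip_width: 0.203
t 6.675 sink mm [[-0.09, 0.11, 0.99]] F [ 1.7 -0.3  0.2] p [0.597  0.0514 0.1128]
toolyaw -76.21
time: 6.98
eef_pos: [0.5965, 0.0533, 0.1128]
orientation: [0.706, 0.094, -0.697, 0.089]
wrist_force: [1.2, -1.0, 0.2]
grip_width: 0.198
t 6.975 sink mm [[-0.11, 0.11, 0.99]] F [ 1.2 -1.   0.2] p [0.5965 0.0533 0.1128]
toolyaw -75.09
time: 7.28
eef_pos: [0.596, 0.0551, 0.1128]
orientation: [0.705, 0.101, -0.696, 0.096]
wrist_force: [0.7, -1.2, 0.5]
grip_width: 0.195
t 7.275 sink mm [[0.45, 0.13, 0.99]] F [ 0.7 -1.2  0.5] p [0.596  0.0551 0.1128]
toolyaw -73.97
```

Sinking has begun. I hold and measure the speed.

```bash
python3 -m crank '0 0 0 0 0 0 -1; 0 0 0 0 0 0 -1'; python3 trk.py;  python3 -m crank '0 0 0.5 -0.0003 0.0009 0 -1; 0 0 0.5 -0.0003 0.0009 0 -1;0 0 0.5 -0.0003 0.0009 0 -1'; python3 trk.py sd
```

```text
time: 7.58
eef_pos: [0.596, 0.0551, 0.1128]
orientation: [0.705, 0.101, -0.696, 0.096]
wrist_force: [1.3, -0.2, 0.6]
grip_width: 0.194
t 7.575 sink mm [[1.46, 0.13, 0.99]] F [ 1.3 -0.2  0.6] p [0.596  0.0551 0.1128]
toolyaw -73.98
time: 8.0
eef_pos: [0.5958, 0.0559, 0.1128]
orientation: [0.704, 0.104, -0.695, 0.099]
wrist_force: [1.0, -1.6, 0.1]
grip_width: 0.195
t 8.0 sink mm [[4.05, 0.17, 0.99], [3.17, 0.08, 0.97]] F [ 1.  -1.6  0.1] p [0.5958 0.0559 0.1128]
toolyaw -73.48
```

```bash
python3 -m crank '0 0 0.2 -0.0002 0.0005 0 -1; 0 0 0.2 -0.0002 0.0005 0 -1;0 0 0.2 -0.0002 0.0005 0 -1;0 0 0.2 -0.0002 0.0005 0 -1;0 0 0.2 -0.0002 0.0005 0 -1'; python3 trk.py sd;  python3 -m crank '0 0 0 0 0 0 -1; 0 0 0 0 0 0 -1; 0 0 0 0 0 0 -1; 0 0 0 0 0 0 -1; 0 0 0 0 0 0 -1'; python3 trk.py sd
```

```text
time: 8.72
eef_pos: [0.5956, 0.0563, 0.1128]
orientation: [0.704, 0.105, -0.695, 0.101]
wrist_force: [1.2, -3.0, -1.6]
grip_width: 0.198
t 8.725 sink mm [[10.77, 0.23, 0.98], [9.86, 0.12, 0.89]] F [ 1.2 -3.  -1.6] p [0.5956 0.0563 0.1128]
toolyaw -73.28
time: 9.45
eef_pos: [0.5957, 0.0563, 0.1129]
orientation: [0.704, 0.105, -0.695, 0.101]
wrist_force: [1.6, -1.2, 0.2]
grip_width: 0.197
t 9.45 sink mm [[17.88, 0.23, 0.98], [20.09, 0.04, 0.88]] F [ 1.6 -1.2  0.2] p [0.5957 0.0563 0.1129]
toolyaw -73.28
```

```bash
python3 -m crank '0 0 0 0 0 0 -1; 0 0 0 0 0 0 -1; 0 0 0 0 0 0 -1; 0 0 0 0 0 0 -1; 0 0 0 0 0 0 -1'; python3 trk.py s; python3 -m crank '0 0 0 0 0 0 -1; 0 0 0 0 0 0 -1; 0 0 0 0 0 0 -1; 0 0 0 0 0 0 -1'; python3 trk.py s
```

```text
time: 10.18
eef_pos: [0.5957, 0.0563, 0.1129]
orientation: [0.704, 0.105, -0.695, 0.101]
wrist_force: [2.7, -1.8, -0.3]
grip_width: 0.196
t 10.175 sink mm [[24.74, 0.23, 0.97]] F [ 2.7 -1.8 -0.3] p [0.5957 0.0563 0.1129]
toolyaw -73.28
time: 10.72
eef_pos: [0.5956, 0.0563, 0.1128]
orientation: [0.704, 0.105, -0.695, 0.101]
wrist_force: [1.1, -1.8, -0.2]
grip_width: 0.195
t 10.725 sink mm [[29.82, 0.24, 0.96]] F [ 1.1 -1.8 -0.2] p [0.5956 0.0563 0.1128]
toolyaw -73.28
```

```bash
python3 -m crank '0 0 0 0 0 0 -1; 0 0 0 0 0 0 -1; 0 0 -2 0.0009 -0.0033 0 -1; 0 0 -3 0.0014 -0.005 0 -1; 0 0 -3 0.0014 -0.005 0 -1'; python3 trk.py sd;cp pics/cur_s.png pics/s6.png; cp pics/cur_d.png pics/d6.png
python3 - <<'E'
from h import *
c=cv2.imread("pics/s6.png");d=cv2.imread("pics/d6.png")
def z(im,x,y,w=50,h=37,f=8):return cv2.resize(im[y:y+h,x:x+w],None,fx=f,fy=f,interpolation=cv2.INTER_CUBIC)
cv2.imwrite("pics/m6.png",np.vstack([np.hstack([z(c,155,270),z(c,240,275)]),np.hstack([z(d,170,165),z(d,250,175)])]))
E
```

```text
time: 11.4
eef_pos: [0.5967, 0.0525, 0.1128]
orientation: [0.706, 0.087, -0.698, 0.082]
wrist_force: [-0.5, 3.4, 2.0]
grip_width: 0.194
t 11.4 sink mm [[33.24, 0.25, 0.95], [32.26, 0.18, 0.96]] F [-0.5  3.4  2. ] p [0.5967 0.0525 0.1128]
toolyaw -76.26
```

View pics/m6.png

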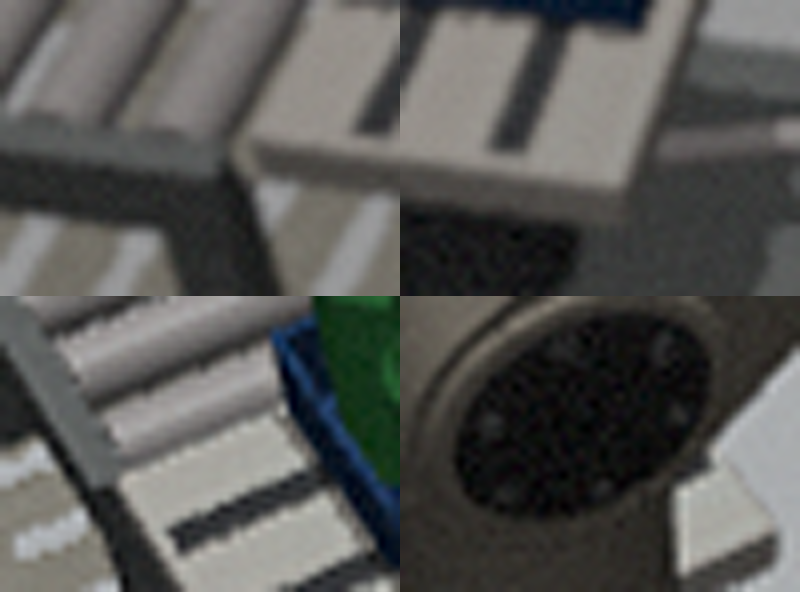

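```bash
python3 - <<'E'
from ba import *
g=dict(zip(pn,P))
for z in(.19,.187,.185,.18,.177):
    print(z,proj(C["s"],[*g["deckFL"][:2],z])-proj(C["s"],g["deckFL"]),proj(C["s"],[*g["deckFR"][:2],z])-proj(C["s"],g["deckFR"]), "d BR",proj(C["d"],[*g["deckBR"][:2],z])-proj(C["d"],g["deckBR"]))
E
python3 trk.py s
```

```text
0.19 [2.74694564 9.55166937] [1.2406356  9.52889013] d BR [0.38223207 8.34078406]
0.187 [ 3.0162562  10.48811505] [ 1.36307405 10.46929727] d BR [0.41971507 9.15871021]
0.185 [ 3.19525659 11.11053455] [ 1.44444758 11.094299  ] d BR [0.44462596 9.70229702]
0.18 [ 3.64087896 12.66005105] [ 1.64700445 12.65006779] d BR [ 0.50663262 11.05536044]
0.177 [ 3.90697192 13.5853085 ] [ 1.76794093 13.57893881] d BR [ 0.54365226 11.86317537]
t 11.5 sink mm [[33.32, 0.26, 0.95]] F [-1.2  2.4  1.4] p [0.5967 0.0525 0.1128]
toolyaw -76.24
```

The deck has stopped at 33.3 mm sunk (z≈0.187). I'll creep further to about 39.5 mm, then inspect the gap closely before the last bit.

```bash
python3 -m crank '0 0 2.6 -0.0009 0.003 0 -1; 0 0 2.6 -0.0009 0.003 0 -1;0 0 2.6 -0.0009 0.003 0 -1;0 0 2.6 -0.0009 0.003 0 -1;0 0 2.6 -0.0009 0.003 0 -1'; python3 trk.py s; python3 -m crank '0 0 0 0 0 0 -1; 0 0 0 0 0 0 -1; 0 0 0 0 0 0 -1'; python3 trk.py s
```

```text
time: 12.18
eef_pos: [0.596, 0.0551, 0.1128]
orientation: [0.704, 0.103, -0.696, 0.098]
wrist_force: [1.9, 1.0, 0.4]
grip_width: 0.2
t 12.175 sink mm [[33.29, 0.26, 0.95]] F [1.9 1.  0.4] p [0.596  0.0551 0.1128]
toolyaw -73.66
time: 12.6
eef_pos: [0.596, 0.0551, 0.1128]
orientation: [0.704, 0.103, -0.696, 0.098]
wrist_force: [1.6, 0.8, -0.1]
grip_width: 0.196
t 12.6 sink mm [[33.29, 0.26, 0.95]] F [ 1.6  0.8 -0.1] p [0.596  0.0551 0.1128]
toolyaw -73.67
```

```bash
python3 -m crank '0 0 0.5 -0.0003 0.0009 0 -1; 0 0 0.5 -0.0003 0.0009 0 -1;0 0 0.5 -0.0003 0.0009 0 -1'; python3 trk.py s; python3 -m crank '0 0 0.4 -0.0002 0.0006 0 -1; 0 0 0.4 -0.0002 0.0006 0 -1; 0 0 0.4 -0.0002 0.0006 0 -1'; python3 trk.py s
```

```text
time: 13.02
eef_pos: [0.5958, 0.0558, 0.1128]
orientation: [0.704, 0.106, -0.695, 0.101]
wrist_force: [2.0, 0.6, 0.3]
grip_width: 0.192
t 13.025 sink mm [[35.38, 0.24, 0.95]] F [2.  0.6 0.3] p [0.5958 0.0558 0.1128]
toolyaw -73.17
time: 13.45
eef_pos: [0.5956, 0.0564, 0.1128]
orientation: [0.703, 0.108, -0.695, 0.104]
wrist_force: [0.9, 0.1, -1.0]
grip_width: 0.196
t 13.45 sink mm [[39.16, 0.22, 0.94]] F [ 0.9  0.1 -1. ] p [0.5956 0.0564 0.1128]
toolyaw -72.76
```

```bash
python3 -m crank '0 0 -3.5 0.0018 -0.006 0 -1; 0 0 -3.5 0.0018 -0.006 0 -1; 0 0 -3.5 0.0018 -0.006 0 -1'; python3 trk.py sd; python3 -m crank '0 0 -5 0.0022 -0.009 0 -1; 0 0 -5 0.0022 -0.009 0 -1; 0 0 -5 0.0022 -0.009 0 -1'; python3 trk.py sd
```

```text
time: 13.88
eef_pos: [0.597, 0.0516, 0.1128]
orientation: [0.706, 0.088, -0.698, 0.082]
wrist_force: [-1.0, 3.9, 1.8]
grip_width: 0.196
t 13.875 sink mm [[40.31, 0.24, 0.94], [37.27, 0.31, 0.9]] F [-1.   3.9  1.8] p [0.597  0.0516 0.1128]
toolyaw -76.17
time: 14.35
eef_pos: [0.5987, 0.0427, 0.1128]
orientation: [0.709, 0.057, -0.701, 0.052]
wrist_force: [-1.9, 2.4, 3.1]
grip_width: 0.191
t 14.35 sink mm [[40.22, 0.22, 0.94], [37.09, 0.32, 0.9]] F [-1.9  2.4  3.1] p [0.5987 0.0427 0.1128]
toolyaw -81.14
```

Stopped at ~40.2 mm. I release and take close views of the deck/roller gap.

```bash
python3 -m crank '0 0 0 0 0 0 0.2; 0 0 0 0 0 0 0.2; 0 0 0 0 0 0 0.2; 0 0 0 0 0 0.03 0.4;0 0 0 0 0 0.09 1'; python3 -m crank '0 0 0 0.02 0 0.06 1; 0 0 0 0.08 0 0.1 1; 0 0 0 0.14 0 0.1 1; 0 0 -4 0.18 -0.04 0.1 1;0 0 -7 0.18 -0.1 0.1 1'; python3 rel.py -88 0.775 -0.235 0.24
```

```text
time: 15.08
eef_pos: [0.5968, 0.0424, 0.2012]
orientation: [0.707, 0.057, -0.703, 0.052]
wrist_force: [1.2, -0.6, 0.7]
grip_width: 0.89
time: 15.7
eef_pos: [0.7796, -0.0553, 0.2973]
orientation: [0.708, 0.015, -0.706, 0.011]
wrist_force: [-0.8, -0.7, 0.0]
grip_width: 1.001
rot [-0.3  0.2 -0.1] shift [-0.0046 -0.1797 -0.0573]
[-0.25  0.67  0.53  1.06 -0.33  1.48 -1.33] [[0.0, 1.0, 0.0], [0.0, 0.0, -1.0], [-1.0, 0.0, 0.0]]
```

```bash
cat > wp.py <<'E'
import sys,pickle
from h import *
from workcell import r
n=sys.argv[1];ci=r.camera_info("wrist");im=r.get_image("wrist");pickle.dump(ci,open(n+".pkl","wb"));cv2.imwrite(f"pics/{n}.png",im);print(ci["xyz"],r.sense()["joint_pos"].round(2))
E
python3 -m crank '0 0 0 0 -0.06 0 1; 0 0 0 0 -0.12 -0.02 1; 0 0 0 -0.005 -0.18 -0.04 1; 0 0 0 -0.005 -0.18 -0.057 1; 0 0 0 -0.005 -0.18 -0.057 1';python3 wp.py vA; python3 -m crank '0 0 0 0 0 0.05 1; 0 0 0 -0.03 0 0.11 1; 0 0 0 -0.075 0 0.13 1; 0 0 0 -0.075 0 0.13 1';python3 wp.py vB
python3 - <<'E'
from workcell import r
import cv2
cv2.imwrite("pics/s8.png",r.get_image("scene"));cv2.imwrite("pics/d8.png",r.get_image("side"))
E
```

```text
time: 16.32
eef_pos: [0.7737, -0.235, 0.2378]
orientation: [0.707, 0.016, -0.707, 0.01]
wrist_force: [-0.1, 0.9, 0.1]
grip_width: 0.997
[ 0.85412301 -0.2333389   0.38113561] [-0.01  0.75  0.52  1.04 -0.36  1.42 -1.09]
time: 16.88
eef_pos: [0.6987, -0.2337, 0.3761]
orientation: [0.711, 0.016, -0.703, 0.012]
wrist_force: [0.9, -0.7, 0.5]
grip_width: 0.998
[ 0.77764705 -0.23147392  0.52020951] [-0.04  0.57  0.56  1.07 -0.3   1.58 -1.08]
```

View pics/vA.png

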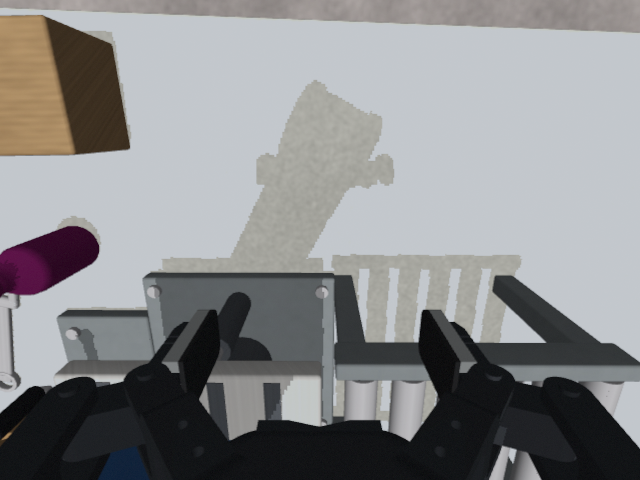

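View pics/vB.png

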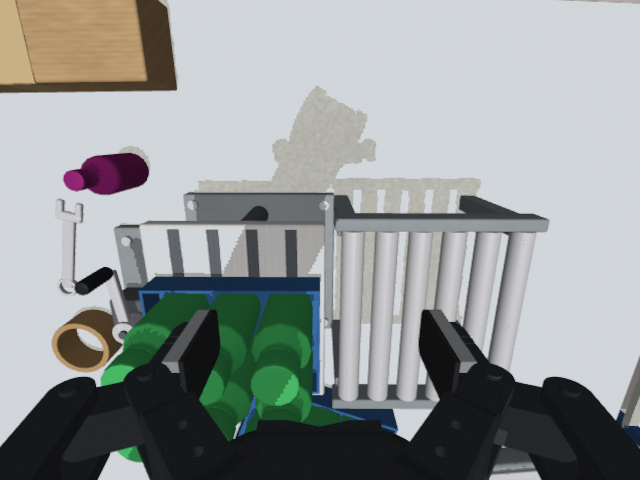

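Run:
```python
from h import *
a=cv2.imread("pics/vA.png");b=cv2.imread("pics/vB.png")
def z(im,x,y,w=50,h=37,f=8):return cv2.resize(im[y:y+h,x:x+w],None,fx=f,fy=f,interpolation=cv2.INTER_CUBIC)
cv2.imwrite("pics/n1.png",np.vstack([np.hstack([z(a,300,350),z(a,330,350)]),np.hstack([z(b,300,205),z(b,330,205)])]))
cv2.imwrite("pics/n2.png",np.vstack([np.hstack([z(a,595,335,45),z(a,380,350,55)]),np.hstack([z(b,505,205),z(b,300,375)])]))
```

```text
(no output)
```

View pics/n1.png

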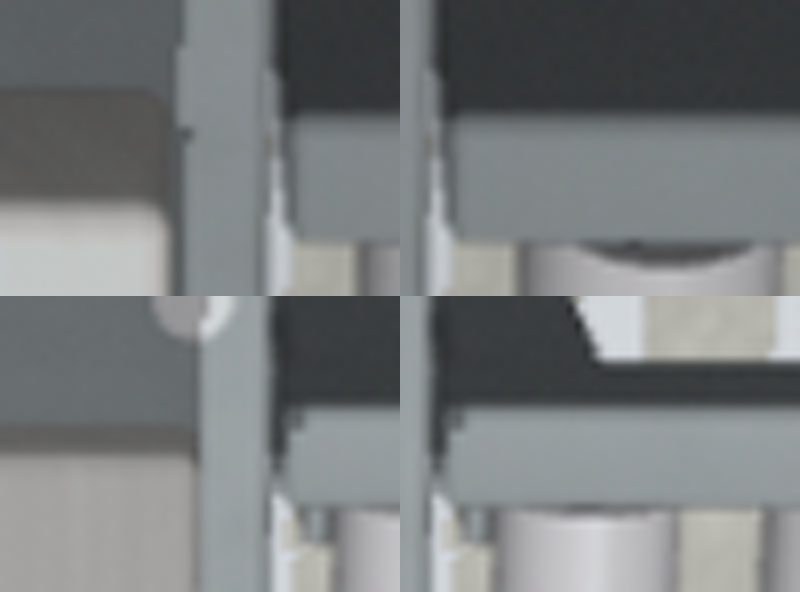

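View pics/n2.png

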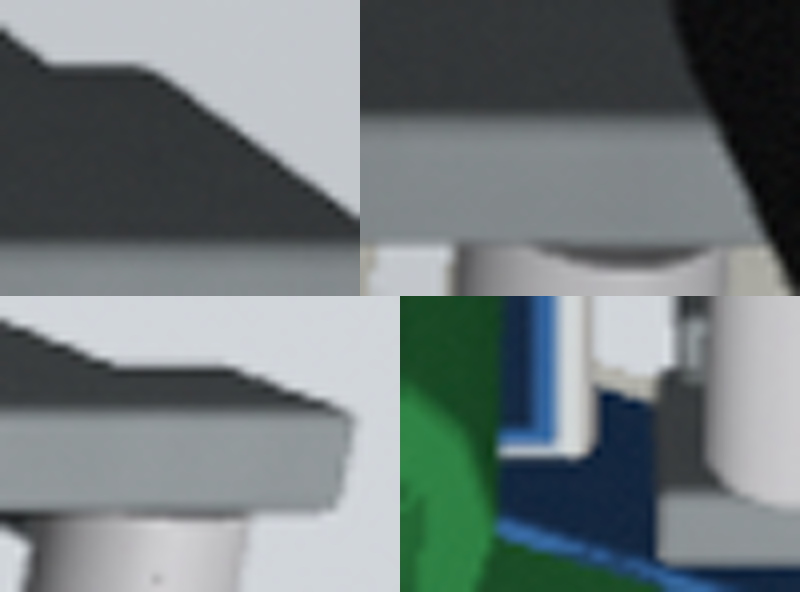

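```bash
sed -e 's/^cn=list/exec(open("extra.py").read())\ncn=list/' ba.py > ba2.py
cat > extra.py <<'E'
cams["vA"]=pickle.load(open("vA.pkl","rb"));cams["vB"]=pickle.load(open("vB.pkl","rb"))
obs["Rf"].update(vA=(336.25,364.4),vB=(336,218.6))
obs["Ri"].update(vA=(336.6,380.25),vB=(336,231.1))
obs["Lf"].update(vB=(549.4,219.5));obs["Li"].update(vB=(546.9,232))
obs["rim1"].update(vA=(363.75,383.4),vB=(353.75,232.4))
obs["dFL2"]={"vA":(321,375.0),"vB":(324.4,224.9)}
E
cat >> ba2.py <<'E'
    i=pn.index("rim1")*3+6*len(cn)+2
    for a,b in(("rim1","Rf"),("dFL2","Rf"),("dFL2","rim1"),("deckFL","Rf")):
        ia,ib=[pn.index(q)*3+6*len(cn)+2 for q in(a,b)]
        print(a,b,(s.x[ia]-s.x[ib]).round(5),"sd",np.sqrt(cov[ia,ia]+cov[ib,ib]-2*cov[ia,ib]).round(5))
E
python3 ba2.py
```

```text
cost 52.29750131081921 131
Rf [ 0.6973 -0.2492  0.1749] [0.0011 0.0008 0.0015] {'w2': [-0.7, -0.0], 'w1': [0.1, 0.3], 'd': [0.2, 0.6], 's': [-1.3, 0.6], 'vA': [0.5, 0.2], 'vB': [-0.3, 0.0]}
Ri [ 0.6842 -0.25    0.1749] [0.0012 0.0008 0.0015] {'w2': [0.1, 0.0], 'w1': [-0.4, -0.1], 'd': [0.4, -0.5], 'vA': [0.4, -0.1], 'vB': [-0.2, -0.0]}
Lf [ 0.7044 -0.4663  0.1749] [0.0012 0.0015 0.0015] {'w2': [-0.4, 0.2], 'w1': [0.8, -0.3], 'd': [-0.2, 0.5], 's': [0.1, -0.0], 'vB': [-0.1, 0.3]}
Li [ 0.6915 -0.4672  0.1749] [0.0012 0.0015 0.0015] {'w2': [-0.6, 0.1], 'w1': [0.6, -0.4], 'd': [0.2, 0.1], 's': [0.4, -0.3], 'vB': [0.3, -0.0]}
rim1 [ 0.6844 -0.2683  0.1777] [0.0014 0.0009 0.0019] {'w2': [0.5, -0.0], 'w1': [0.5, 0.1], 'vA': [-0.7, 0.0], 'vB': [0.1, -0.2]}
rim6 [ 0.6907 -0.4457  0.1777] [0.0016 0.0018 0.0019] {'w2': [1.2, -0.2], 'w1': [-1.4, 0.3]}
deckFL [ 0.6912 -0.2377  0.22  ] [0.0011 0.0009 0.0003] {'w1': [-0.4, -0.0], 's': [-0.1, -0.1]}
deckFR [ 0.6842 -0.047   0.2198] [0.0011 0.0009 0.0003] {'w0': [0.2, 0.7], 's': [1.2, 0.5]}
deckBR [ 0.475 -0.059  0.22 ] [0.0012 0.0019 0.0003] {'d': [0.5, -0.4]}
knob [0.5963 0.0284 0.1499] [0.0011 0.001  0.0003] {'w0': [-0.4, -0.1], 'd': [-0.9, -0.2]}
hub [0.5061 0.0252 0.1073] [0.0012 0.0011 0.0013] {'w0': [0.3, -0.4], 'd': [-0.3, -0.2], 's': [-0.6, -0.7]}
dFL2 [ 0.6912 -0.2382  0.1789] [0.0014 0.0009 0.002 ] {'vA': [-0.2, -0.0], 'vB': [0.3, 0.0]}
[[ 0.0002 -0.0031  0.006  -0.003  -0.0023 -0.0031]
 [ 0.0005  0.0033  0.0008  0.0034 -0.0003  0.0005]
 [-0.0003  0.0002  0.001   0.0002  0.0014 -0.0005]
 [ 0.0002 -0.0004  0.0002 -0.003   0.0015  0.0029]
 [ 0.0002 -0.0012  0.     -0.0021 -0.      0.0018]]
rim1 Rf 0.00281 sd 0.00127
dFL2 Rf 0.004 sd 0.00147
dFL2 rim1 0.00119 sd 0.00167
deckFL Rf 0.04508 sd 0.00148
```

The deck edge stands about 1.5–2.3 mm above the roller tops: rail at 0.175, rims about 2.6 mm above it, deck at 0.1797. About 2 mm more is needed, so I go back to the knob.

```bash
python3 -m crank '0 0 0 0.05 0.03 -0.02 1; 0 0 0 0.07 0.09 -0.06 0.5; 0 0 1 0.07 0.15 -0.1 0; 0 0 4 0.07 0.21 -0.12 0; 0 0 7 0.05 0.26 -0.14 0'; python3 rel.py -81 0.598 0.0425 0.2
```

```text
time: 17.65
eef_pos: [0.7559, 0.0185, 0.2316]
orientation: [0.705, 0.063, -0.704, 0.056]
wrist_force: [0.7, -0.3, -0.8]
grip_width: 0.501
rot [-0.6 -0.  -0.7] shift [-0.1579  0.024  -0.0316]
[-0.36  0.64  0.49  1.24 -0.3   1.33 -1.28] [[0.0, 1.0, 0.0], [0.0, 0.0, -1.0], [-1.0, 0.0, 0.0]]
```

```bash
cat trk.py | tail -8 | head -3
```

```text
if "s" in which:
        im=r.get_image("scene");cv2.imwrite("pics/cur_s.png",im);out.append(go(im,ref,(198,205,72,55),r.camera_info("scene"),(.65,-.14,.29)))
    if "d" in which:
```

```bash
python3 -m crank '0 0 0 -0.06 0.012 0 0; 0 0 -0.7 -0.12 0.024 0 0; -0.6 0 -0.7 -0.158 0.024 -0.03 0;-0.6 0 -0.7 -0.158 0.024 -0.06 0;-0.6 0 -0.7 -0.158 0.024 -0.06 0'; python3 rel.py -81 0.598 0.0425 0.112; python3 wp.py v9
```

```text
time: 18.27
eef_pos: [0.5961, 0.0443, 0.1686]
orientation: [-0.703, -0.056, 0.707, -0.057]
wrist_force: [0.3, 1.1, 0.6]
grip_width: 0.501
rot [ 0.1 -0.4 -0.1] shift [ 0.0019 -0.0018 -0.0566]
[-0.54  0.4   0.51  1.74 -0.22  1.06 -1.36] [[0.0, 1.0, 0.0], [0.0, 0.0, -1.0], [-1.0, 0.0, 0.0]]
[0.67642932 0.05708227 0.31144668] [-0.54  0.4   0.51  1.74 -0.22  1.06 -1.36]
```

View pics/v9.png

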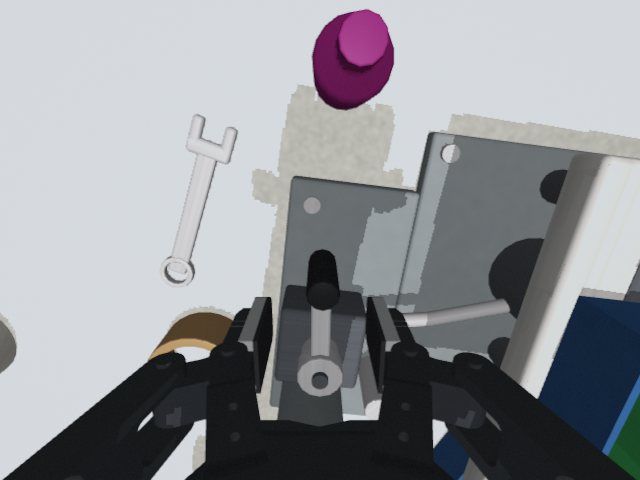

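The knob is centred again (col 322). I descend, grip, and creep open.

```bash
python3 -m crank '0 0 0 0.002 -0.002 -0.04 0; 0 0 0 0.002 -0.002 -0.056 0; 0 0 0 0.002 -0.002 -0.056 -1; 0 0 0 0.002 -0.002 -0.056 -1;0 0 0 0.002 -0.002 -0.056 -1' 60;  python3 -m crank '0 0 0 0 0 0 -1; 0 0 0 0 0 0 -1'; python3 trk.py s
```

```text
time: 18.95
eef_pos: [0.6005, 0.042, 0.1152]
orientation: [-0.705, -0.056, 0.705, -0.056]
wrist_force: [1.5, 0.4, -4.2]
grip_width: 0.194
time: 19.2
eef_pos: [0.6005, 0.042, 0.1152]
orientation: [-0.705, -0.056, 0.705, -0.056]
wrist_force: [1.2, 1.2, -5.2]
grip_width: 0.191
t 19.2 sink mm [[40.25, 0.21, 0.94]] F [ 1.2  1.2 -5.2] p [0.6005 0.042  0.1152]
toolyaw -80.91
```

```bash
python3 -m crank '0 0 3 -0.001 0.004 0 -1; 0 0 6 -0.002 0.008 0 -1; 0 0 7.5 -0.0029 0.0115 0 -1; 0 0 7.5 -0.0029 0.0115 0 -1'; python3 trk.py s; python3 -m crank '0 0 0.7 -0.0003 0.0011 0 -1; 0 0 0.7 -0.0003 0.0011 0 -1'; python3 trk.py s
```

```text
time: 19.75
eef_pos: [0.5981, 0.0539, 0.1153]
orientation: [0.7, 0.102, -0.7, 0.102]
wrist_force: [2.8, 1.1, -7.1]
grip_width: 0.196
t 19.75 sink mm [[40.32, 0.2, 0.94]] F [ 2.8  1.1 -7.1] p [0.5981 0.0539 0.1153]
toolyaw -73.4
time: 20.05
eef_pos: [0.5979, 0.0548, 0.1152]
orientation: [0.699, 0.106, -0.699, 0.107]
wrist_force: [2.0, 0.2, -6.6]
grip_width: 0.188
t 20.05 sink mm [[40.28, 0.24, 0.94]] F [ 2.   0.2 -6.6] p [0.5979 0.0548 0.1152]
toolyaw -72.71
```

```bash
python3 -m crank '0 0 0.5 -0.0002 0.0008 0 -1; 0 0 0.5 -0.0002 0.0008 0 -1'; python3 trk.py s
```

```text
time: 20.35
eef_pos: [0.5976, 0.0556, 0.1152]
orientation: [0.699, 0.109, -0.698, 0.11]
wrist_force: [2.9, -0.1, -6.6]
grip_width: 0.194
t 20.35 sink mm [[40.28, 0.23, 0.94]] F [ 2.9 -0.1 -6.6] p [0.5976 0.0556 0.1152]
toolyaw -72.2
```

```bash
python3 -m crank '0 0 0.4 -0.0002 0.0007 0 -1; 0 0 0.4 -0.0002 0.0007 0 -1'; python3 trk.py s
```

```text
time: 20.65
eef_pos: [0.5975, 0.0563, 0.1152]
orientation: [0.698, 0.111, -0.698, 0.112]
wrist_force: [3.2, 0.3, -6.3]
grip_width: 0.19
t 20.65 sink mm [[41.56, 0.2, 0.93]] F [ 3.2  0.3 -6.3] p [0.5975 0.0563 0.1152]
toolyaw -71.79
```

```bash
python3 -m crank '0 0 -3.5 0.0018 -0.006 0 -1; 0 0 -6 0.0028 -0.010 0 -1; 0 0 -6 0.0028 -0.010 0 -1'; python3 trk.py s; python3 -m crank '0 0 0 0 0 0 -1'; python3 trk.py s
```

```text
time: 21.08
eef_pos: [0.5997, 0.0471, 0.1152]
orientation: [-0.703, -0.075, 0.703, -0.075]
wrist_force: [-0.0, 3.5, -5.0]
grip_width: 0.195
t 21.075 sink mm [[42.25, 0.19, 0.93]] F [-0.   3.5 -5. ] p [0.5997 0.0471 0.1152]
toolyaw -77.78
time: 21.25
eef_pos: [0.5997, 0.0472, 0.1152]
orientation: [-0.703, -0.076, 0.703, -0.076]
wrist_force: [1.4, 2.1, -5.4]
grip_width: 0.194
t 21.25 sink mm [[42.27, 0.21, 0.93]] F [ 1.4  2.1 -5.4] p [0.5997 0.0472 0.1152]
toolyaw -77.73
```

Deck at 42.3 mm sunk (z≈0.1777) and holding. Now turning toward the seat, watching the force.

```bash
python3 -m crank '0 0 -2.5 0.0007 -0.004 0 -1; 0 0 -5 0.0012 -0.008 0 -1; 0 0 -7 0.0015 -0.011 0 -1'; python3 -m crank '0 0 -1 0.0001 -0.0015 0 -1; 0 0 -1 0.0001 -0.0015 0 -1'; python3 -m crank '0 0 -0.6 0.0001 -0.001 0 -1; 0 0 -0.6 0.0001 -0.001 0 -1'; python3 trk.py s
```

```text
time: 21.68
eef_pos: [0.6012, 0.036, 0.1152]
orientation: [-0.706, -0.032, 0.707, -0.032]
wrist_force: [0.3, 4.0, -5.0]
grip_width: 0.195
time: 21.92
eef_pos: [0.6013, 0.034, 0.1152]
orientation: [-0.706, -0.025, 0.707, -0.025]
wrist_force: [0.4, 2.2, -4.4]
grip_width: 0.19
time: 22.18
eef_pos: [0.6013, 0.033, 0.1152]
orientation: [-0.706, -0.021, 0.707, -0.021]
wrist_force: [0.2, 2.8, -4.7]
grip_width: 0.194
t 22.175 sink mm [[42.2, 0.18, 0.93]] F [ 0.2  2.8 -4.7] p [0.6013 0.033  0.1152]
toolyaw -86.55
```

```bash
python3 -m crank '0 0 -0.5 0 -0.0008 0 -1; 0 0 -0.5 0 -0.0008 0 -1'|grep -v or; python3 -m crank '0 0 -0.5 0 -0.0008 0 -1; 0 0 -0.5 0 -0.0008 0 -1'; python3 -m crank '0 0 -0.5 0 -0.0008 0 -1; 0 0 -0.5 0 -0.0008 0 -1'
```

```text
time: 22.48
eef_pos: [0.6013, 0.0324, 0.1152]
grip_width: 0.195
time: 22.72
eef_pos: [0.6014, 0.0321, 0.1152]
orientation: [-0.707, -0.015, 0.707, -0.015]
wrist_force: [0.3, 5.6, -5.9]
grip_width: 0.194
time: 22.98
eef_pos: [0.6014, 0.0317, 0.1152]
orientation: [-0.707, -0.013, 0.707, -0.012]
wrist_force: [0.5, 5.7, -4.4]
grip_width: 0.19
```

```bash
python3 -m crank '0 0 0 0 -0.0012 0 -1; 0 0 0 0 -0.0012 0 -1;0 0 0 0 -0.0012 0 -1'; python3 -m crank '0 0 0 0 -0.0015 0 -1; 0 0 0 0 -0.0015 0 -1;0 0 0 0 -0.0015 0 -1'
```

```text
time: 23.35
eef_pos: [0.6014, 0.0316, 0.1152]
orientation: [-0.707, -0.013, 0.707, -0.012]
wrist_force: [0.9, 5.7, -4.7]
grip_width: 0.191
time: 23.72
eef_pos: [0.6014, 0.0317, 0.1152]
orientation: [-0.707, -0.015, 0.707, -0.012]
wrist_force: [0.5, 6.6, -4.5]
grip_width: 0.193
```

```bash
python3 -m crank '0 0 0 0 -0.0025 0 -1; 0 0 0 0 -0.0025 0 -1;0 0 0 0 -0.0025 0 -1'; python3 -m crank '0 0 0 0 -0.0035 0 -1; 0 0 0 0 -0.0035 0 -1;0 0 0 0 -0.0035 0 -1'
```

```text
time: 24.1
eef_pos: [0.6014, 0.0314, 0.1152]
orientation: [-0.707, -0.016, 0.707, -0.012]
wrist_force: [0.0, 7.8, -5.3]
grip_width: 0.191
time: 24.48
eef_pos: [0.6014, 0.0313, 0.1152]
orientation: [-0.706, -0.018, 0.707, -0.011]
wrist_force: [-0.0, 10.8, -4.0]
grip_width: 0.19
```

```bash
python3 -m crank '0 0 0 0 -0.0045 0 -1; 0 0 0 0 -0.0045 0 -1;0 0 0 0 -0.0045 0 -1;0 0 0 0 -0.0045 0 -1'; python3 -m crank '0 0 0 0 -0.005 0 -1; 0 0 0 0 -0.005 0 -1;0 0 0 0 -0.005 0 -1;0 0 0 0 -0.005 0 -1'
```

```text
time: 24.98
eef_pos: [0.6014, 0.0311, 0.1152]
orientation: [-0.706, -0.02, 0.708, -0.01]
wrist_force: [-0.3, 12.0, -4.5]
grip_width: 0.19
time: 25.48
eef_pos: [0.6014, 0.0311, 0.1152]
orientation: [-0.706, -0.023, 0.708, -0.009]
wrist_force: [-0.3, 13.3, -3.2]
grip_width: 0.192
```

```bash
python3 -m crank '0 0 0 0 -0.003 0 -1; 0 0 0 0 -0.006 0 -1;0 0 0 0 -0.006 0 -1;0 0 0 0 -0.006 0 -1;0 0 0 0 -0.006 0 -1'; python3 trk.py sd; python3 wp.py v10
```

```text
time: 26.1
eef_pos: [0.6014, 0.0309, 0.1152]
orientation: [-0.706, -0.027, 0.708, -0.008]
wrist_force: [-0.3, 15.0, -3.7]
grip_width: 0.193
t 26.1 sink mm [[42.23, 0.19, 0.93], [39.91, 0.09, 0.84]] F [-0.3 15.  -3.7] p [0.6014 0.0309 0.1152]
toolyaw -87.18
[0.68229446 0.03114629 0.25826595] [-0.49  0.47  0.5   1.78 -0.3   0.96 -1.38]
```

View pics/v10.png

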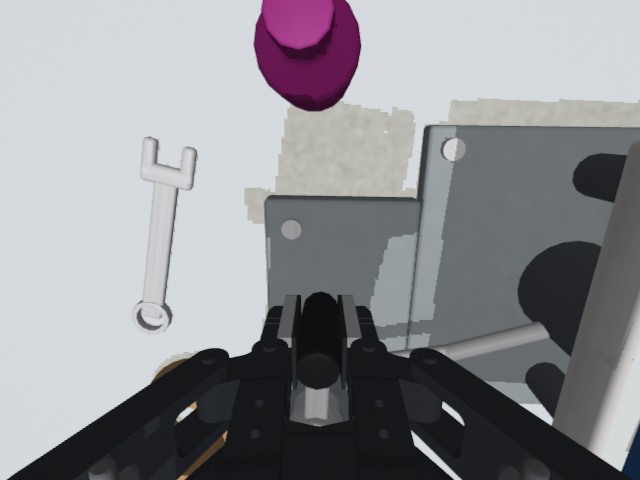

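Force is 15 N, with a seat deflection of roughly 1.3 mm at the TCP (≈ -0.014 rad). I'll add a touch of margin, then release.

```bash
python3 -m crank '0 0 0 0 -0.0035 0 -1; 0 0 0 0 -0.0068 0 -1;0 0 0 0 -0.0068 0 -1;0 0 0 0 -0.0068 0 -1'; python3 -m crank '0 0 0 0 -0.004 0 -1; 0 0 0 0 -0.001 0 -1;0 0 0 0 0 0 -1;0 0 0 0 0 0 -1'
```

```text
time: 26.75
eef_pos: [0.6014, 0.0308, 0.1152]
orientation: [-0.705, -0.03, 0.708, -0.007]
wrist_force: [-0.4, 16.4, -3.2]
grip_width: 0.193
time: 27.25
eef_pos: [0.6013, 0.0316, 0.1152]
orientation: [-0.705, -0.031, 0.708, -0.008]
wrist_force: [-0.2, 8.6, -3.5]
grip_width: 0.195
```

```bash
python3 -m crank '0 0 0 0 0 0 -0.3; 0 0 0 0 0 0 0.1; 0 0 0 0 0 0 0.1; 0 0 0 0 0 0.03 0.2; 0 0 0 0 0 0.08 0.2'; python3 wp.py v11; python3 trk.py s
```

```text
time: 27.88
eef_pos: [0.6, 0.0308, 0.1946]
orientation: [-0.704, -0.03, 0.71, -0.008]
wrist_force: [0.1, 0.4, 0.4]
grip_width: 0.601
[0.68162182 0.03070593 0.33724639] [-0.52  0.38  0.54  1.7  -0.25  1.12 -1.42]
t 27.925 sink mm [[42.22, 0.19, 0.93]] F [ 1.5 -0.4  4.2] p [0.6051 0.0304 0.2031]
toolyaw -86.96
```

View pics/v11.png

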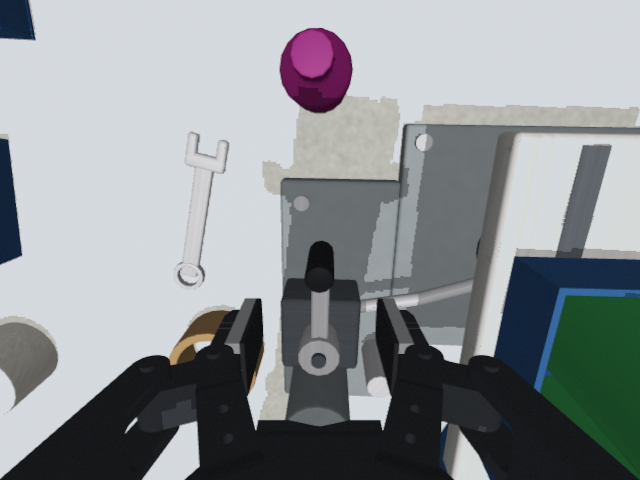

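```bash
python3 -m crank '0 0 0 0 0.03 0.05 0.2; 0 0 0 0 0.09 0.1 0.2; 0 0 0 0 0.15 0.12 0.2; 0 0 0 0 0.2 0.12 0.2;0 0 0 0 0.2 0.12 0.2'; python3 trk.py sd
python3 - <<'E'
from h import *
c=cv2.imread("pics/cur_s.png");d=cv2.imread("pics/cur_d.png");cv2.imwrite("pics/end_s.png",c)
def z(im,x,y,w=50,h=37,f=8):return cv2.resize(im[y:y+h,x:x+w],None,fx=f,fy=f,interpolation=cv2.INTER_CUBIC)
cv2.imwrite("pics/m9.png",np.vstack([np.hstack([z(c,155,270),z(c,240,275)]),np.hstack([z(d,170,165),z(d,250,180)])]))
E
```

```text
time: 28.6
eef_pos: [0.6041, 0.2379, 0.3206]
orientation: [0.709, 0.035, -0.704, 0.01]
wrist_force: [-0.3, -0.6, -1.3]
grip_width: 0.599
t 28.6 sink mm [[42.24, 0.19, 0.93], [39.44, 0.32, 0.88]] F [-0.3 -0.6 -1.3] p [0.6041 0.2379 0.3206]
toolyaw -86.34
```

View pics/m9.png

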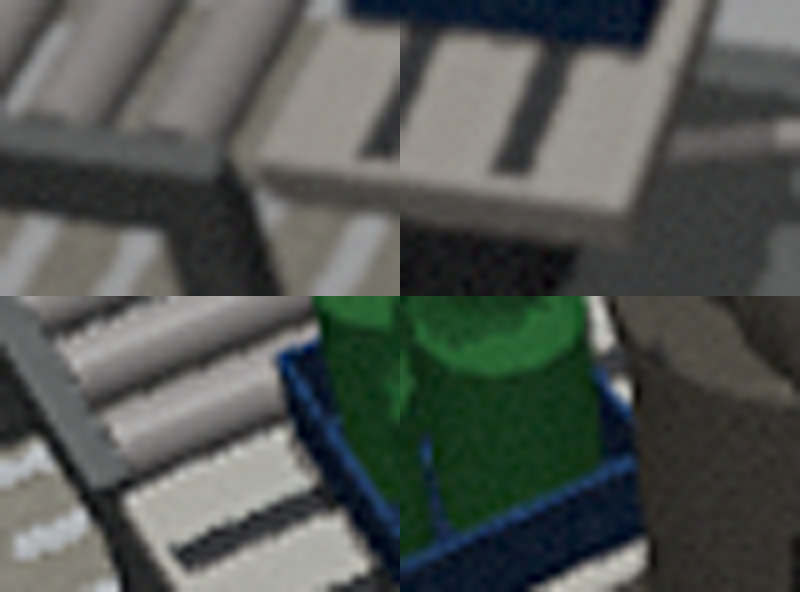

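View pics/end_s.png

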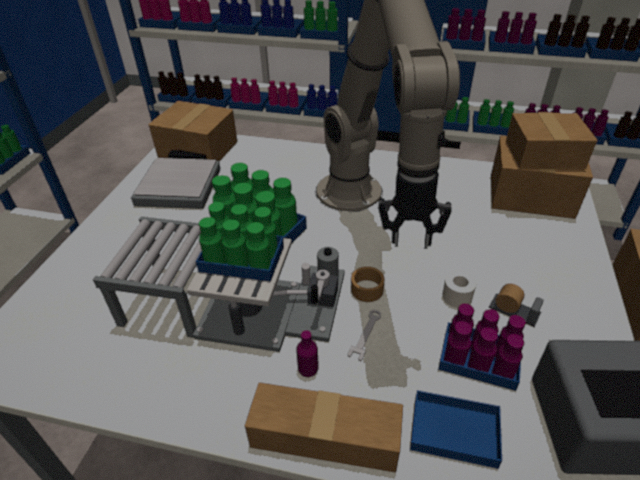

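The side tracker reads about 3 mm less than the scene one. I check it directly with a deck feature, the slot end, in side1 and the current side image.

Run:
```python
from h import *
from workcell import r
d=r.camera_info("side");s=r.camera_info("scene")
a=cv2.imread("pics/side1.png");b=cv2.imread("pics/cur_d.png")
def z(im,x,y,w=50,h=37,f=8):return cv2.resize(im[y:y+h,x:x+w],None,fx=f,fy=f,interpolation=cv2.INTER_CUBIC)
cv2.imwrite("pics/q.png",np.hstack([z(a,175,170,50,70),z(b,175,170,50,70)]))
u0=(170+153/8,165+170/8);p=onz(d,*u0,.22);print(p)
for k in(.039,.041,.042,.043,.044):print(k,proj(d,p-[0,0,k])-u0)
```

```text
[ 0.68229885 -0.20170001  0.22      ]
0.039 [ 3.05538498 10.84580586]
0.041 [ 3.2081316  11.38801581]
0.042 [ 3.28436448 11.6586223 ]
0.043 [ 3.36050397 11.92889729]
0.044 [ 3.43655024 12.19884137]
```

View pics/q.png

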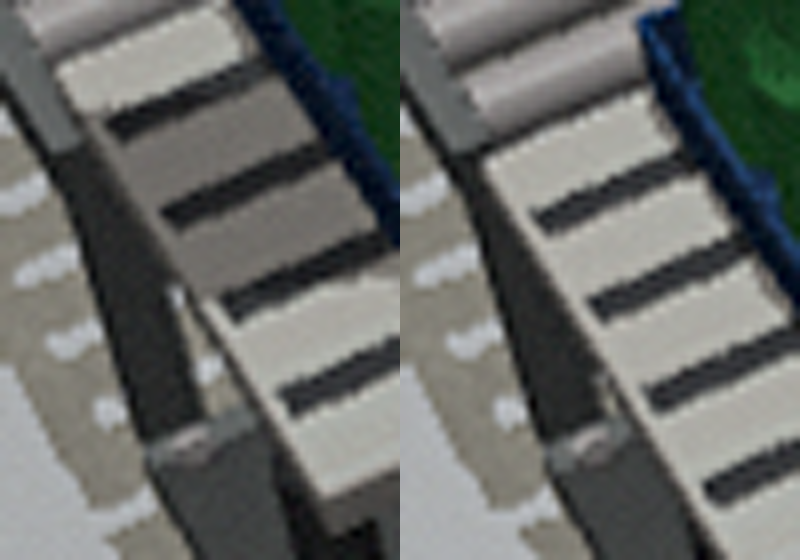

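Three slot ends shift by 11.6–12.0 px vertically, i.e. 42–43 mm of sink. That confirms the scene tracker; the side tracker was biased. Handing in.

Run:
```python
from workcell import r
print(r.sense()["wrist_force"],r.sense()["time"]); print(r.sign_off())
```

```text
[-0.77800656 -0.53255736 -0.40354735] 28.7
the job is handed in; nothing more can be done
None
```

I lowered the deck to about level with the rollers at a slow crawl, tightened the valve and let go. I handed the job in at 28.7 s with the arm clear of everything.

- **Descent:** the deck came down in three stages at about 3–10 mm/s. I stopped once before the end to measure the gap to the rollers up close.
- **Deck height:** it sank about 42.2 mm, so its top is at about 0.1777 m. I put the roller tops at about 0.1775 m, give or take about 1.5 mm. The deck was still holding there at the last check.
- **Valve:** I pushed the knob to 15 N, then briefly to 16.4 N so it was surely seated. From the knob's travel I estimate it sits about 0.015 rad past shut. I did not measure the lever's angle again after letting go.
- **Check that disagreed:** tracking the pack in the side camera gave 39.4 mm of sink. Deck slot ends read by eye in the same pictures gave 42–43 mm, which agrees with the other camera, so I trusted that.
- **Other items:** I touched only the valve knob, and the other things on the bench look undisturbed in the last picture.

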